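# Spread a snap ring onto the post of a desk organiser

### The job

Lift the loose lid off the hub of the round desk organiser by its knob and stand it upright on the bare desk, clear of the organiser. Then take the snap-ring pliers by both handles from their wooden rest, squeeze them fully to spread the ring on their jaws, and, keeping it spread, lower the ring level over the post until it is at the groove. Finish while still holding the pliers there: squeezed, the ring held open around the groove, not leaning hard on the hub; leave the mug, stapler and tape stand alone.

Things in the scene. Friction and masses are not known exactly. Their poses are not given: they have to be found in the camera images.
- carousel: Round grey desk organiser, fixed, left or right of the robot (the tool rest is on the other side). Origin at desk level on the axis of its post, z up. Low tray of diameter 170, rim 38 above the desk. Hub in the middle: flange of diameter 86, top 60 above the desk, carries the lid; above it diameter 64 to 66 high, then 48 up to a flat rigid shoulder 85 high, on which the post stands.
- groove (a point): On the axis of the upright steel post, at mid-groove: 89 above the desk, 4 above the shoulder. Groove 85 to 93 above the desk, diameter 23; the post above it has diameter 26. Lid covers it at the start.
- post_top (a point): Top of the post on its axis, 111 above the desk; from 104 up it narrows as a cone from diameter 26 to 16.
- lid: Loose grey lid, an upside-down round cup of outer diameter 78, 65 high, walls 4, black knob on top; total height 95, about 0.13 kg. Origin at the centre of its lower rim, z up. It sits 60 above the desk around a collar 6 high with 3 of play, its ceiling 9 above the post: lift it straight up at least 60 before going sideways.
- lid_knob (a point): Centre of the lid's knob: upright cylinder of diameter 24, 18 high, on a thin neck 12 high; 86 above the lid's rim, 21 above the lid's flat top.
- rest: Plywood tool rest, fixed. Foot 140 x 90 x 6 and on it a block 100 long (its x), 26 wide, top 40 above the desk; both centred 20 behind (-x) the origin, which is at desk level. The pliers lie on the block along its x, roughly jaws away from the robot, handles overhanging both sides so that fingers fit down beside them.
- pliers: Loose spreading pliers, about 0.13 kg, flat on the rest: x from handles to jaws, y to the left handle, z up. Origin at the underside at the pivot (round boss of diameter 20) on the middle line. Two dark rubber handles, 16 high, run back from x = -8 to -70; two steel jaws run forward 65 and carry a snap ring, which never comes off. Squeezing both handles spreads jaws and ring symmetrically.
- pliers_grip (a point): Place to grip: middle line, 35 behind the pivot, half handle height (8 above the underside, 48 above the desk on the rest). Handles are 51 wide overall here released (splayed 0.152 rad each) and 40, outer faces parallel, when squeezed to their firm stop. A spring of 3 (released) to 6 N (squeezed) at each handle opens them; 20 N or more of grip squeezes fully and holds the pliers.
- ring_centre (a point): Middle of the ring's opening, 114.5 ahead of pliers_grip along the pliers' x and 5.5 below it, at half the wire's thickness (2.5 above the pliers' underside). Open round-wire steel ring, wire 5 thick, lying level; front end 100 ahead of the pivot. Opening 24 wide released (too narrow for the post), about 33 wide and 32 long fully spread.
- spread (a joint): How far each handle is squeezed, rad: 0 released, 0.152 fully squeezed and ring fully spread. The ring passes the post freely from about 0.09.
- mug: White mug with handle, diameter 76, 90 high. Leave alone. Origin at the centre of its underside.
- stapler: Black stapler 140 x 36 x 50. Leave alone. Origin at the centre of its underside.
- tape_stand: Black tape dispenser 150 x 60 x 84. Leave alone. Origin at the centre of its underside.
Not all that is in view belongs to the job. What is shaped like the lid but purple or yellow is not meant.

How it is judged:
On the way, in this order (a step that is already met when the one before it is completed fails the run):
1. the lid stands upright on the desk, clear of the organiser, let go (height (world z) of lid below 0.012 m and angle between lid's own z axis and vertical below 0.1 rad and horizontal distance between lid and carousel above 0.13 m and linear speed of lid below 0.03 m/s and contact force between the fingers and lid below 0.1 N), for 0.2 s.
2. the pliers are lifted off the rest, squeezed so that the ring is spread, and carried by the fingers (height (world z) of ring_centre above 0.075 m and value of joint spread above 0.12 rad and contact force between the fingers and pliers above 3 N and contact force between pliers and rest below 0.1 N), for 0.2 s.
At the end, for the whole second after the job is handed in: Ring within 6 mm of the post axis and 3.5 mm of mid-groove height; pliers still, level within 0.12 rad, held by the fingers, spread above 0.12 rad, pressing on the organiser under 15 N; lid upright on the desk, let go, over 130 mm from the post (all of step 1 and horizontal distance between ring_centre and groove below 0.006 m and z of ring_centre in the frame of groove between -0.0035 and 0.0035 m and angle between pliers's own z axis and vertical below 0.12 rad and value of joint spread above 0.12 rad and contact force between the fingers and pliers above 3 N and contact force between pliers and carousel below 15 N and linear speed of pliers below 0.03 m/s); the arm keeps its last pose, push and grip.
It fails at once if the ring is forced down over the post while not spread (horizontal distance between ring_centre and groove below 0.015 m and z of ring_centre in the frame of groove below 0.012 m and value of joint spread below 0.08 rad).
It fails at once if the mug, stapler or tape stand is pushed more than 30 mm or tipped (distance of any of mug, stapler, tape_stand from where it was at the start of the episode above 0.03 m or angle between any of mug, stapler, tape_stand's own z axis and vertical above 0.3 rad).
It also fails if it takes over 58 s, if anything falls off the work surface, if the arm or the gripper's body presses on something with over 40 N, if the wrist force passes 120 N, or if a joint passes its speed limit or range.

### The arm

A 7-joint arm with a two-finger parallel gripper is mounted at the origin on the work surface. World frame = base frame: x ahead of the robot, y to its left, z up, the work surface at z = 0. Lengths are in m, angles in rad, forces in N, time in s.
With the tool pointing down it reaches from about 0.4 to 0.85 m from the base axis. Payload 4.5 kg.
Tool frame: the origin (TCP) lies between the finger pads; the fingertips stand 11 mm ahead of it and the grasp point (between the pads) lies 8 mm behind it; z points along the fingers, y is the direction in which the jaws open and shut (so a half turn about z gives the same grasp; the last joint's range is limited). The gripper opens to 88 mm and grips with 3 to 60 N. Pads are 18 mm wide; open, the fingers measure 123 mm over their backs; the gripper's body (75 mm by 187 mm) begins 45 mm behind the grasp point.
Start: joints at [1.311, 0.689, -0.195, 1.565, 0.157, 0.902, -0.215], TCP at [0.181, -0.598, 0.25] pointing down, gripper open.
Joint ranges: [-3.01, 3.01], [-0.46, 2.08], [-1.47, 1.51], [0.13, 2.56], [-1, 4.14], [0.04, 2.09], [-2.66, 2.66]. Speed limits (rad/s): [2.57, 2.57, 3.14, 3.14, 3.14, 3.14, 3.14].

### API

Orientations are given as a rotation vector (axis times angle).
In Python, from bench import robot gives the robot as it stands.
- The arm moves only by the tool step_arm, never from a script. Its argument "motion" is a list of rows, each an object of numbers: "x", "y", "z": the shift along the tool's x, y, z in units of 40 mm (1.0 is 40 mm); "roll": the turn about the tool's z in units of 10 degrees (1.0 is 10 degrees); "jaw": the finger opening in mm, from 0 to 88.1. A call has exactly 8 rows; each row shifts and turns the pose as measured when the row begins, along the tool's axes as they then stand; what a row does not reach is not made up. A row lasts 1/8 s, in which the tool goes at most 62.5 mm and 10.7 degrees, less where a joint would pass 70% of its speed; a pose out of reach is approached as far as the arm can. A call is refused whole if a number of a shift passes 1 or a number of a turn 1, either way. A call with a gripper value outside its range is refused whole. The fingers move at their own pace and stop on an object; "squeeze" is the grip in N (left out, the last holds). Time passes only in rows, so rows that do not move let the fingers close, or fill a call up. It gives the time, the measured TCP pose, the force and the opening at its end, in the units of the state.
- robot.sense(): the state, without advancing time (a new reading comes with each control period).
- robot.read_camera(name): name is "scene" or "top" or "wrist"; returns (picture, depth): 480x640x3 uint8, red, green, blue; 480x640 float32, m along the optical axis (not along the pixel's ray), 0 where there is no reading.
- robot.calibration(name): a dict with "camera_matrix" (3x3 intrinsics, pixels), "k1" (the pictures are not rectified: a ray, as slopes to the right and down, at radius r is drawn at 1 + k1 r^2 times it, then the intrinsics apply), "R" (3x3) and "t" (3): a world point X has camera coordinates R X + t. Camera axes: x right, y down, z forward; pixel columns grow to the right and rows downward; lengths in m; the calibration is good to about 2 mm. A picture is of the moment at which its call begins: read the wrist's pose just before it. calibration takes no time and is no camera call; for the wrist camera it gives the pose at the moment of the call.
- robot.hand_in(): hands the job in, once; it reports no verdict.
Trained networks look in the newest picture that a camera, given by its name, has taken for a name from the list of things; names that differ only in an ending like _2 or _b are one class to them, and where a whole thing is asked for, a point or a joint stands for the part that bears it (a point fixed in the world has none). Each returns a list of dicts, best first, with "p" (0 to 1); they miss things now and then, are a little off and sometimes report something else, mostly with a low value. They report only what shows in the picture. A call takes as long as a camera call. They do not tell look-alikes from the thing itself.
- robot.boxes_of(thing, camera): "rect" ([left, top, right, bottom] in pixels, round what is visible of it).
- robot.regions_of(thing, camera): "mask" (480x640 bool, what is visible of it) and "rect" ([left, top, right, bottom] in pixels, round what is visible of it).
- robot.tip_of(thing, camera): "position" ([column, row] in pixels: a listed point, or the origin of a listed thing).
The state is a dict: "time_s": time; "qpos": joint angles; "dq": joint speeds; "joint_efforts": joint torques, N m; "tcp_pos": TCP position; "eef_rot": TCP orientation; "force": force on the tool from outside, world axes, zero at the start; "torque": the same for the moment, N m; "finger_gap": opening from 0.0 (shut) to 1.0 (fully open).
Only numpy, scipy, OpenCV 4.12 (cv2) and the standard library are available. Lean on these libraries where they do the work, as an engineer would, in place of code of your own. Each camera call takes 0.05 s, during which the arm holds its last target.

## Working session

There is one attempt and no reset: what is moved stays moved. The work goes in short steps, Python scripts to look and compute and a tool call to move; the robot and the scene stay as the last step left them, time stands still between calls to the robot, and variables do not carry over. Pictures are saved under pics/ and viewed, and the job is handed in when it is done.

Besides the shell and the picture viewer there is one more tool, called after "Call:" as name(argument=value, ...), one argument or row to a line, values as JSON. step_arm: Moves the arm, as the interface text tells. Its arguments: {"type":"object","properties":{"motion":{"type":"array","items":{"type":"object","properties":{"x":{"type":"number"},"y":{"type":"number"},"z":{"type":"number"},"roll":{"type":"number"},"jaw":{"type":"number"}}}},"squeeze":{"type":"number"}},"required":["motion"]}

```bash
ls; mkdir -p pics
cat > h.py <<'E'
import numpy as np, cv2
from bench import robot
from scipy.spatial.transform import Rotation as Rot
def undist(c,px):
    K=np.array(c["camera_matrix"]);k=c["k1"]
    d=np.array([(px[0]-K[0,2])/K[0,0],(px[1]-K[1,2])/K[1,1]])
    u=d.copy()
    for _ in range(30): u=d/(1+k*(u@u))
    return u
def ray(c,px):
    u=undist(c,px);R=np.array(c["R"]);t=np.array(c["t"])
    return -R.T@t, R.T@np.array([u[0],u[1],1.])
def atz(c,px,z):
    o,d=ray(c,px); return o+d*(z-o[2])/d[2]
def atdepth(c,px,D):
    o,d=ray(c,px); return o+d*D
def proj(c,X):
    K=np.array(c["camera_matrix"]);p=np.array(c["R"])@np.array(X)+np.array(c["t"])
    u=p[:2]/p[2];u=u*(1+c["k1"]*(u@u));return K[:2,:2]@u+K[:2,2]
def save(n,im): cv2.imwrite("pics/"+n,cv2.cvtColor(im,cv2.COLOR_RGB2BGR))
E
python3 - <<'E'
from h import *
for n in["scene","top","wrist"]:
    im,d=robot.read_camera(n);save(n+"0.png",im);np.savez("pics/%s0.npz"%n,im=im,d=d)
    c=robot.calibration(n);print(n,np.round(c["camera_matrix"],1).tolist(),c["k1"],np.round(-np.array(c["R"]).T@c["t"],3))
    if n!="wrist":
        for t in["lid","lid_knob","carousel","rest","pliers","pliers_grip","ring_centre","mug","stapler","tape_stand"]:
            print(t,[(round(r["p"],2),np.round(r["position"]).tolist()) for r in robot.tip_of(t,n)[:4]])
s=robot.sense();print(s["time_s"],s["tcp_pos"],s["eef_rot"],s["force"],s["finger_gap"])
E
```

```text
pics
scene [[588.3, 0.0, 318.6], [0.0, 588.3, 229.6], [0.0, 0.0, 1.0]] 0.04069169355741927 [ 1.311 -0.801  0.82 ]
lid [(0.88, [436.0, 249.0]), (0.88, [278.0, 217.0]), (0.6, [362.0, 206.0]), (0.58, [236.0, 311.0])]
lid_knob [(0.92, [275.0, 187.0]), (0.77, [362.0, 170.0]), (0.58, [442.0, 217.0])]
carousel [(0.88, [361.0, 224.0])]
rest [(0.71, [109.0, 376.0]), (0.64, [217.0, 303.0])]
pliers [(0.66, [212.0, 290.0])]
pliers_grip [(0.93, [205.0, 281.0]), (0.28, [389.0, 173.0])]
ring_centre [(0.79, [231.0, 309.0])]
mug [(0.81, [354.0, 279.0])]
stapler [(0.56, [108.0, 376.0])]
tape_stand [(0.93, [388.0, 176.0])]
top [[510.1, 0.0, 318.0], [0.0, 510.1, 244.3], [0.0, 0.0, 1.0]] -0.1276289893734035 [ 0.55  -0.011  1.37 ]
lid [(0.87, [243.0, 168.0]), (0.68, [246.0, 243.0]), (0.61, [281.0, 313.0])]
lid_knob [(0.96, [239.0, 238.0]), (0.91, [280.0, 318.0]), (0.58, [240.0, 162.0])]
carousel [(0.63, [250.0, 243.0])]
rest [(0.68, [250.0, 248.0]), (0.65, [411.0, 274.0])]
pliers [(0.78, [412.0, 271.0])]
pliers_grip [(0.76, [409.0, 280.0])]
ring_centre [(0.65, [417.0, 242.0])]
mug [(0.86, [320.0, 202.0]), (0.54, [163.0, 274.0]), (0.36, [248.0, 247.0]), (0.31, [499.0, 276.0])]
stapler [(0.67, [496.0, 278.0]), (0.27, [412.0, 271.0])]
tape_stand [(0.72, [162.0, 274.0])]
wrist [[333.5, 0.0, 312.8], [0.0, 333.5, 233.6], [0.0, 0.0, 1.0]] 0.017503597543032972 [ 0.244 -0.578  0.386]
1.15 [ 0.18103541 -0.59823882  0.2497413 ] [3.10764173e+00 4.59897036e-01 3.78038099e-05] [-0.29965733  0.43935938 -0.35579348] 0.9994040235500612
```

View pics/scene0.png

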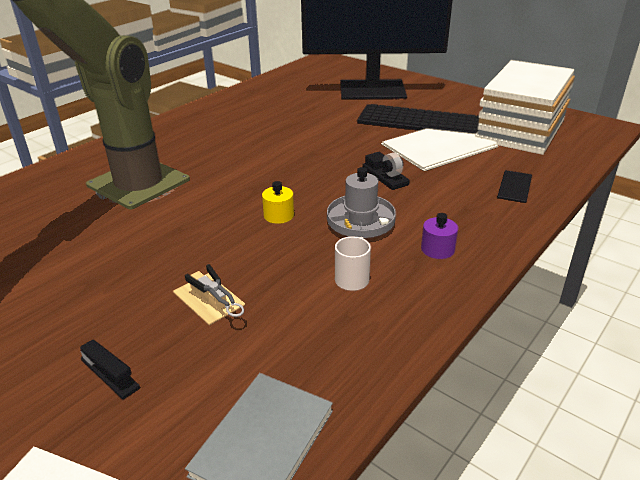

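View pics/top0.png

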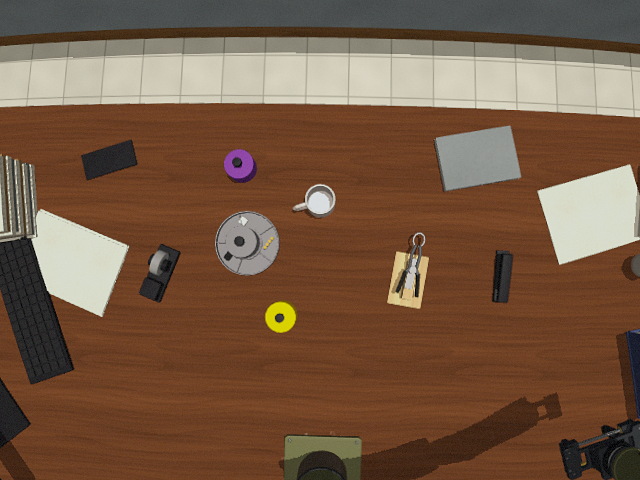

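Three lid shapes show, by scene and top pixel: yellow (278,205)/(281,317), purple (440,238)/(240,165), and grey on the hub (362,190)/(240,241). The description says grey, so I choose the one on the hub. Other items are the mug at top (320,201), pliers on the rest (410,270), stapler (503,276) and tape stand (160,272). Next I measure, with a close crop as a check.

Run:
```python
from h import *
z=np.load("pics/top0.npz");im,d=z["im"],z["d"];c=robot.calibration("top");cs=robot.calibration("scene")
def crop(im,x0,y0,x1,y1,s): return cv2.resize(im[y0:y1,x0:x1],None,fx=s,fy=s,interpolation=cv2.INTER_CUBIC)
a=crop(im,200,190,340,350,4); save("c1.png",crop(im,200,190,340,330,4)); save("c2.png",crop(im,370,220,450,320,6))
s=np.load("pics/scene0.npz");save("c3.png",crop(s["im"],300,150,420,250,5))
# xyz map
V,U=np.mgrid[0:480,0:640]
pts=np.array([[atdepth(c,(u,v),d[v,u]) for u in range(640)] for v in range(480)]);np.save("pics/topxyz.npy",pts)
for n,(u,v) in dict(knob=(239,241),mug=(320,201),yel=(281,317),purple=(239,162)).items():
    print(n,pts[v,u].round(3))
print("knob atz .155",atz(c,(239,240),.155),"scene tip",atz(cs,(362,170),.146), "top tip",atz(c,(239,238),.146))
print("carousel",atz(c,(250,243),0),atz(cs,(361,224),0))
print("pliers",atz(c,(412,271),.04),atz(cs,(212,290),.04));print("grip",atz(c,(409,280),.048),atz(cs,(205,281),.048));print("ring",atz(c,(417,242),.0425),atz(cs,(231,309),.0425))
# circle fits
m=(pts[...,2]>.1)&(U>200)&(U<290)&(V>190)&(V<290); print("lid pts",m.sum(),np.median(pts[m],0).round(4), pts[m].min(0),pts[m].max(0))
hsv=cv2.cvtColor(im,cv2.COLOR_RGB2HSV)
r=robot.regions_of("carousel","top")
for q in r[:2]:
    print(q["p"],q["rect"])
for n in["rest","pliers"]:
    for cam,cc in(("top",c),):
        for q in robot.regions_of(n,cam)[:2]:
            print(n,q["p"],q["rect"])
```

```text
knob [0.611 0.214 0.15 ]
mug [0.731 0.025 0.003]
yel [0.426 0.112 0.097]
purple [0.815 0.23  0.099]
knob atz .155 [0.61321739 0.21286622 0.155     ] scene tip [0.6042895  0.22381861 0.146     ] top tip [0.61853393 0.21468661 0.146     ]
carousel [0.61385106 0.21117377 0.        ] [0.61339542 0.21396107 0.        ]
pliers [ 0.54892061 -0.22044807  0.04      ] [ 0.54834341 -0.22180642  0.04      ]
grip [ 0.52549713 -0.21184178  0.048     ] [ 0.52318044 -0.2169842   0.048     ]
ring [ 0.62467126 -0.23184844  0.0425    ] [ 0.62332721 -0.24004383  0.0425    ]
lid pts 854 [0.6092 0.2091 0.1256] [ 0.54998066 -0.01146795  0.1010759 ] [0.64976626 0.25145928 1.36956071]
0.89 [214.7, 214.3, 280.8, 274.6]
0.71 [395.7, 231.6, 426.5, 293.7]
rest 0.56 [387.3, 252.8, 429.6, 311.6]
pliers 0.81 [394.4, 254.3, 420.0, 298.5]
```

Run:
```python
from h import *
P=np.load("pics/topxyz.npy");c=robot.calibration("top")
for q in robot.regions_of("carousel","top")[:1]+robot.regions_of("rest","top")[:2]+robot.regions_of("pliers","top")[:1]:
    m=q["mask"];print(q["p"],q["rect"],m.sum(),np.round(np.percentile(P[m][:,2],[2,25,50,75,98]),3)); 
    (cx,cy),r=cv2.minEnclosingCircle(np.argwhere(m)[:,::-1].astype(np.float32));print(cx,cy,r,atz(c,(cx,cy),.038))
    print(cv2.minAreaRect(np.argwhere(m)[:,::-1].astype(np.float32)))
```

```text
0.89 [214.7, 214.3, 280.8, 274.6] 2377 [0.015 0.019 0.022 0.027 0.061]
247.0556640625 243.0262908935547 32.63413619995117 [0.61182793 0.21280618 0.038     ]
((246.5, 243.0), (64.0, 63.0), 90.0)
0.56 [387.3, 252.8, 429.6, 311.6] 1174 [-0.     0.004  0.007  0.009  0.047]
407.7339172363281 279.7027282714844 29.775859832763672 [ 0.52601232 -0.21003294  0.038     ]
((407.6536560058594, 280.3473815917969), (34.33051300048828, 52.26008224487305), 9.162346839904785)
0.81 [394.4, 254.3, 420.0, 298.5] 554 [0.005 0.044 0.051 0.055 0.061]
411.6686706542969 275.8252868652344 21.835655212402344 [ 0.53633314 -0.22012972  0.038     ]
((413.3150634765625, 276.4931335449219), (23.642311096191406, 40.496238708496094), 20.556045532226562)
```

View pics/c3.png

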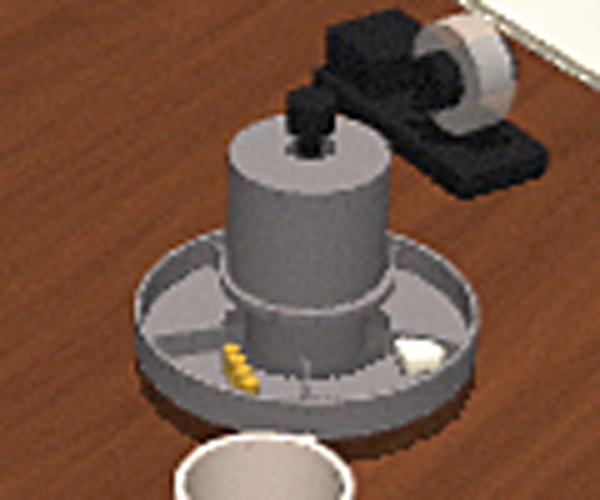

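View pics/c2.png

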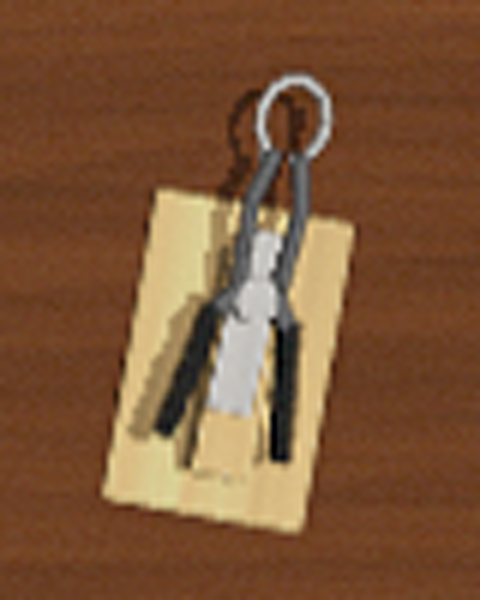

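```bash
cat >> h.py <<'E'
def yaw(rv):
    X=Rot.from_rotvec(rv).as_matrix()[:,0]; return np.arctan2(X[1],X[0])
def plan(tgt,th=None,n=8,cur=None,cth=None):
    "straight line: numbers per row in tool axes, turn spread first at up to 9deg/row"
    s=robot.sense();p=np.array(cur if cur is not None else s["tcp_pos"]);t=cth if cth is not None else yaw(s["eef_rot"])
    th=t if th is None else th
    step=(np.array(tgt)-p)/n; nr=int(np.ceil(abs(np.degrees(t-th))/9)); nr=max(nr,1)
    dr=np.degrees(t-th)/nr/10
    for k in range(n):
        x=np.array([np.cos(t),np.sin(t),0]);y=np.array([np.sin(t),-np.cos(t),0])
        r=dr if k<nr else 0
        print(k,"x %.2f y %.2f z %.2f roll %.2f"%(step@x/.04,step@y/.04,-step[2]/.04,r)); t-=np.radians(r*10)
def st():
    s=robot.sense();R=Rot.from_rotvec(s["eef_rot"]).as_matrix()
    print("t %.2f tcp %s yaw %.4f tilt %.4f F %s gap %.1fmm"%(s["time_s"],np.round(s["tcp_pos"],4),yaw(s["eef_rot"]),np.arccos(-R[2,2]),np.round(s["force"],2),s["finger_gap"]*88.1))
E
python3 - <<'E'
from h import *
st();plan([.48,-.21,.25],-.17,16)
E
```

```text
t 1.45 tcp [ 0.181  -0.5982  0.2497] yaw 0.2938 tilt 0.0001 F [ 0.39 -0.36 -0.44] gap 88.3mm
0 x 0.62 y -0.45 z -0.00 roll 0.89
1 x 0.55 y -0.54 z -0.00 roll 0.89
2 x 0.46 y -0.61 z -0.00 roll 0.89
3 x 0.36 y -0.68 z -0.00 roll 0.00
4 x 0.36 y -0.68 z -0.00 roll 0.00
5 x 0.36 y -0.68 z -0.00 roll 0.00
6 x 0.36 y -0.68 z -0.00 roll 0.00
7 x 0.36 y -0.68 z -0.00 roll 0.00
8 x 0.36 y -0.68 z -0.00 roll 0.00
9 x 0.36 y -0.68 z -0.00 roll 0.00
10 x 0.36 y -0.68 z -0.00 roll 0.00
11 x 0.36 y -0.68 z -0.00 roll 0.00
12 x 0.36 y -0.68 z -0.00 roll 0.00
13 x 0.36 y -0.68 z -0.00 roll 0.00
14 x 0.36 y -0.68 z -0.00 roll 0.00
15 x 0.36 y -0.68 z -0.00 roll 0.00
```

Call:
step_arm(
  motion=[
    {"x":0.62,"y":-0.45,"roll":0.9},
    {"x":0.55,"y":-0.54,"roll":0.9},
    {"x":0.46,"y":-0.61,"roll":0.9},
    {"x":0.36,"y":-0.68},
    {"x":0.36,"y":-0.68},
    {"x":0.36,"y":-0.68},
    {"x":0.36,"y":-0.68},
    {"x":0.36,"y":-0.68},
  ],
)

```text
validation failed for argument at $.mo...
```

Call:
step_arm(
  motion=[
    {"x":0.36,"y":-0.68},
    {"x":0.36,"y":-0.68},
    {"x":0.36,"y":-0.68},
    {"x":0.36,"y":-0.68},
    {"x":0.36,"y":-0.68},
    {"x":0.36,"y":-0.68},
    {"x":0.36,"y":-0.68},
    {"x":0.36,"y":-0.68},
  ],
)

```text
validation failed for argument at $.mo...
```

Run:
```python
from h import *
st();c=robot.calibration("wrist");im,d=robot.read_camera("wrist");save("w1.png",im)
np.savez("pics/w1.npz",im=im,d=d,R=c["R"],t=c["t"])
for t,z in(("pliers",.04),("pliers_grip",.048),("ring_centre",.0425),("rest",0)):
    for r in robot.tip_of(t,"wrist")[:2]: print(t,round(r["p"],2),np.round(r["position"],1),atz(c,r["position"],z).round(4))
```

```text
t 1.45 tcp [ 0.181  -0.5982  0.2497] yaw 0.2938 tilt 0.0001 F [ 0.39 -0.36 -0.44] gap 88.3mm
```

View pics/w1.png

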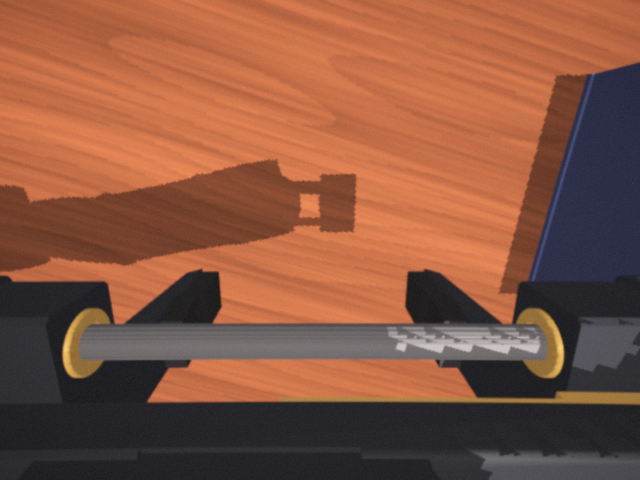

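The rows need every field. This picture shows only desk, with the fingers at the bottom, since nothing has moved yet.

Call:
step_arm(
  motion=[
    {"x":0.62,"y":-0.45,"z":0,"roll":0.9,"jaw":88},
    {"x":0.55,"y":-0.54,"z":0,"roll":0.9,"jaw":88},
    {"x":0.46,"y":-0.61,"z":0,"roll":0.9,"jaw":88},
    {"x":0.36,"y":-0.68,"z":0,"roll":0,"jaw":88},
    {"x":0.36,"y":-0.68,"z":0,"roll":0,"jaw":88},
    {"x":0.36,"y":-0.68,"z":0,"roll":0,"jaw":88},
    {"x":0.36,"y":-0.68,"z":0,"roll":0,"jaw":88},
    {"x":0.36,"y":-0.68,"z":0,"roll":0,"jaw":88},
  ],
)

```text
time_s: 2.7
tcp_pos: [0.3378, -0.4034, 0.2498]
eef_rot: [3.123, -0.312, 0.003]
force: [-0.0, -0.2, -0.4]
finger_gap: 1.002
```

Call:
step_arm(
  motion=[
    {"x":0.36,"y":-0.68,"z":0,"roll":0,"jaw":88},
    {"x":0.36,"y":-0.68,"z":0,"roll":0,"jaw":88},
    {"x":0.36,"y":-0.68,"z":0,"roll":0,"jaw":88},
    {"x":0.36,"y":-0.68,"z":0,"roll":0,"jaw":88},
    {"x":0.36,"y":-0.68,"z":0,"roll":0,"jaw":88},
    {"x":0.36,"y":-0.68,"z":0,"roll":0,"jaw":88},
    {"x":0.36,"y":-0.68,"z":0,"roll":0,"jaw":88},
    {"x":0.36,"y":-0.68,"z":0,"roll":0,"jaw":88},
  ],
)

```text
time_s: 3.7
tcp_pos: [0.4999, -0.2062, 0.2507]
eef_rot: [3.122, -0.311, 0.008]
force: [0.1, -0.3, -0.9]
finger_gap: 1.002
```

Run:
```python
from h import *
st();c=robot.calibration("wrist");im,d=robot.read_camera("wrist");save("w2.png",im)
np.savez("pics/w2.npz",im=im,d=d,R=c["R"],t=c["t"])
for t,z in(("pliers",.04),("pliers_grip",.048),("ring_centre",.0425),("rest",0)):
    for r in robot.tip_of(t,"wrist")[:2]: print(t,round(r["p"],2),np.round(r["position"],1),atz(c,r["position"],z).round(4))
st()
```

```text
t 3.70 tcp [ 0.4999 -0.2062  0.2507] yaw -0.1985 tilt 0.0067 F [ 0.15 -0.31 -0.85] gap 88.2mm
pliers 0.69 [316.7 156.9] [ 0.5522 -0.2206  0.04  ]
pliers_grip 0.58 [317.3 191.6] [ 0.5186 -0.2144  0.048 ]
ring_centre 0.7 [317.6  70.3] [ 0.6301 -0.2367  0.0425]
rest 0.94 [315.9 163.6] [ 0.5438 -0.2186  0.    ]
t 3.95 tcp [ 0.4985 -0.2079  0.2505] yaw -0.1994 tilt 0.0064 F [-0.46 -1.18 -0.28] gap 88.1mm
```

View pics/w2.png

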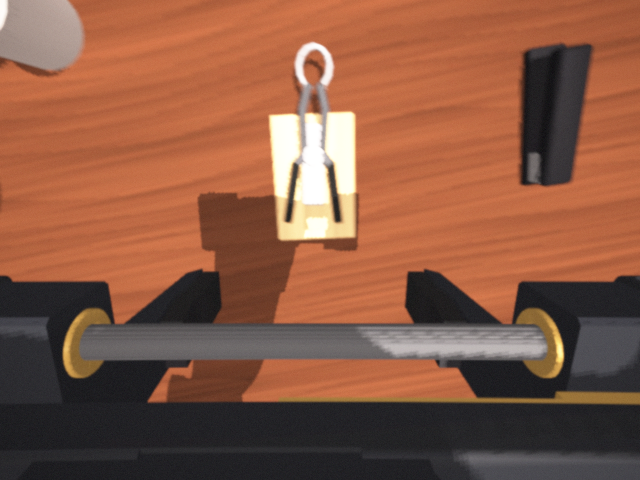

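Run:
```python
from h import *
plan([.54,.21,.25],None,12)
```

```text
0 x -0.09 y -0.87 z 0.00 roll 0.00
1 x -0.09 y -0.87 z 0.00 roll 0.00
2 x -0.09 y -0.87 z 0.00 roll 0.00
3 x -0.09 y -0.87 z 0.00 roll 0.00
4 x -0.09 y -0.87 z 0.00 roll 0.00
5 x -0.09 y -0.87 z 0.00 roll 0.00
6 x -0.09 y -0.87 z 0.00 roll 0.00
7 x -0.09 y -0.87 z 0.00 roll 0.00
8 x -0.09 y -0.87 z 0.00 roll 0.00
9 x -0.09 y -0.87 z 0.00 roll 0.00
10 x -0.09 y -0.87 z 0.00 roll 0.00
11 x -0.09 y -0.87 z 0.00 roll 0.00
```

Call:
step_arm(
  motion=[
    {"x":-0.09,"y":-0.87,"z":0,"roll":0,"jaw":88},
    {"x":-0.09,"y":-0.87,"z":0,"roll":0,"jaw":88},
    {"x":-0.09,"y":-0.87,"z":0,"roll":0,"jaw":88},
    {"x":-0.09,"y":-0.87,"z":0,"roll":0,"jaw":88},
    {"x":-0.09,"y":-0.87,"z":0,"roll":0,"jaw":88},
    {"x":-0.09,"y":-0.87,"z":0,"roll":0,"jaw":88},
    {"x":-0.09,"y":-0.87,"z":0,"roll":0,"jaw":88},
    {"x":-0.09,"y":-0.87,"z":0,"roll":0,"jaw":88},
  ],
)

```text
time_s: 4.95
tcp_pos: [0.5253, 0.0591, 0.2487]
eef_rot: [3.106, -0.36, 0.005]
force: [0.8, -0.8, -0.1]
finger_gap: 0.999
```

Call:
step_arm(
  motion=[
    {"x":-0.09,"y":-0.87,"z":0,"roll":0,"jaw":88},
    {"x":-0.09,"y":-0.87,"z":0,"roll":0,"jaw":88},
    {"x":-0.09,"y":-0.87,"z":0,"roll":0,"jaw":88},
    {"x":-0.09,"y":-0.87,"z":0,"roll":0,"jaw":88},
    {"x":0,"y":0,"z":0,"roll":0,"jaw":88},
    {"x":0,"y":0,"z":0,"roll":0,"jaw":88},
    {"x":0,"y":0,"z":0,"roll":0,"jaw":88},
    {"x":0,"y":0,"z":0,"roll":0,"jaw":88},
  ],
)

```text
time_s: 5.95
tcp_pos: [0.5451, 0.1893, 0.2468]
eef_rot: [3.096, -0.385, 0.006]
force: [-0.0, 0.2, 0.2]
finger_gap: 1.001
```

Run:
```python
from h import *
st();c=robot.calibration("wrist");im,d=robot.read_camera("wrist");save("w3.png",im)
np.savez("pics/w3.npz",im=im,d=d,R=c["R"],t=c["t"])
for t,z in(("lid",.06),("lid_knob",.146),("carousel",0)):
    for r in robot.tip_of(t,"wrist")[:3]: print(t,round(r["p"],2),np.round(r["position"],1),atz(c,r["position"],z).round(4))
st()
```

```text
t 5.95 tcp [0.5451 0.1893 0.2468] yaw -0.2475 tilt 0.0217 F [-0.    0.21  0.2 ] gap 88.2mm
lid 0.96 [264.8 150.3] [0.6145 0.2151 0.06  ]
lid 0.86 [389.4 280.2] [0.4562 0.126  0.06  ]
lid_knob 0.96 [409.4 317.6] [0.4616 0.1302 0.146 ]
lid_knob 0.75 [247.9 155. ] [0.6128 0.2172 0.146 ]
t 6.15 tcp [0.545  0.1905 0.2468] yaw -0.2459 tilt 0.0210 F [0.35 0.1  0.21] gap 88.3mm
```

View pics/w3.png

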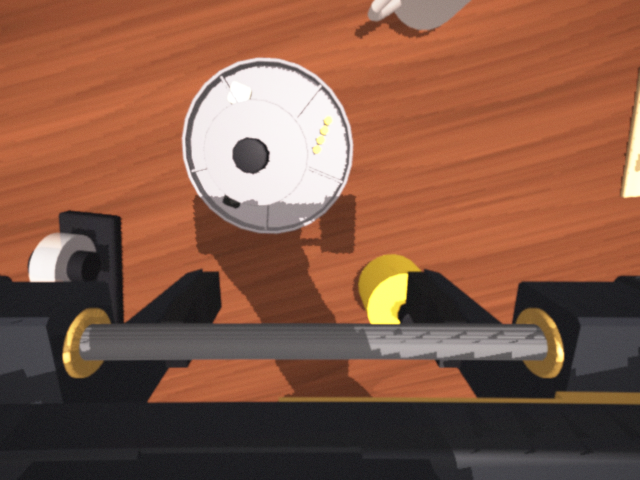

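Run:
```python
from h import *
z=np.load("pics/w3.npz");im,d=z["im"],z["d"];c=robot.calibration("wrist");c["R"],c["t"]=z["R"],z["t"]
print("knobtop",atz(c,(250.5,155),.155),"rim",atz(c,(268,146),.038))
g=cv2.cvtColor(im,cv2.COLOR_RGB2GRAY)[110:200,200:300];n,l,s,ce=cv2.connectedComponentsWithStats((g<70).astype(np.uint8))
for i in range(1,n):
    if s[i,4]>300:print(s[i],ce[i]+[200,110],atz(c,ce[i]+[200,110],.152))
R=Rot.from_rotvec(robot.sense()["eef_rot"]).as_matrix();print(R.round(4))
plan([.613,.214,.20],-.2,8)
```

```text
knobtop [0.61225553 0.21404104 0.155     ] rim [0.61811602 0.21347293 0.038     ]
[[ 0.9699 -0.2435  0.0014]
 [-0.2434 -0.9697 -0.021 ]
 [ 0.0065  0.02   -0.9998]]
0 x 0.19 y -0.12 z 0.15 roll -0.26
1 x 0.19 y -0.11 z 0.15 roll 0.00
2 x 0.19 y -0.11 z 0.15 roll 0.00
3 x 0.19 y -0.11 z 0.15 roll 0.00
4 x 0.19 y -0.11 z 0.15 roll 0.00
5 x 0.19 y -0.11 z 0.15 roll 0.00
6 x 0.19 y -0.11 z 0.15 roll 0.00
7 x 0.19 y -0.11 z 0.15 roll 0.00
```

Call:
step_arm(
  motion=[
    {"x":0.22,"y":-0.13,"z":0.17,"roll":-0.26,"jaw":88},
    {"x":0.22,"y":-0.13,"z":0.17,"roll":0,"jaw":88},
    {"x":0.22,"y":-0.13,"z":0.17,"roll":0,"jaw":88},
    {"x":0.22,"y":-0.13,"z":0.17,"roll":0,"jaw":88},
    {"x":0.22,"y":-0.13,"z":0.17,"roll":0,"jaw":88},
    {"x":0.22,"y":-0.13,"z":0.17,"roll":0,"jaw":88},
    {"x":0.22,"y":-0.13,"z":0.17,"roll":0,"jaw":88},
    {"x":0,"y":0,"z":0,"roll":0,"jaw":88},
  ],
)

```text
time_s: 7.15
tcp_pos: [0.618, 0.2148, 0.194]
eef_rot: [3.106, -0.306, 0.005]
force: [-0.4, -0.1, 0.2]
finger_gap: 0.997
```

Run:
```python
from h import *
st();plan([.613,.2145,.143],-.2,8)
print(Rot.from_rotvec(robot.sense()["eef_rot"]).as_matrix().round(4))
```

```text
t 7.15 tcp [0.618  0.2148 0.194 ] yaw -0.1966 tilt 0.0210 F [-0.41 -0.12  0.15] gap 87.8mm
0 x -0.02 y 0.00 z 0.16 roll 0.02
1 x -0.02 y 0.00 z 0.16 roll 0.00
2 x -0.02 y 0.00 z 0.16 roll 0.00
3 x -0.02 y 0.00 z 0.16 roll 0.00
4 x -0.02 y 0.00 z 0.16 roll 0.00
5 x -0.02 y 0.00 z 0.16 roll 0.00
6 x -0.02 y 0.00 z 0.16 roll 0.00
7 x -0.02 y 0.00 z 0.16 roll 0.00
[[ 9.807e-01 -1.954e-01  8.000e-04]
 [-1.953e-01 -9.805e-01 -2.100e-02]
 [ 4.900e-03  2.040e-02 -9.998e-01]]
```

Call:
step_arm(
  motion=[
    {"x":-0.02,"y":0,"z":0.18,"roll":0,"jaw":88},
    {"x":-0.02,"y":0,"z":0.18,"roll":0,"jaw":88},
    {"x":-0.02,"y":0,"z":0.18,"roll":0,"jaw":88},
    {"x":-0.02,"y":0,"z":0.18,"roll":0,"jaw":88},
    {"x":-0.02,"y":0,"z":0.18,"roll":0,"jaw":88},
    {"x":-0.02,"y":0,"z":0.18,"roll":0,"jaw":88},
    {"x":-0.02,"y":0,"z":0.17,"roll":0,"jaw":88},
    {"x":0,"y":0,"z":0,"roll":0,"jaw":88},
  ],
)

```text
time_s: 8.15
tcp_pos: [0.611, 0.2146, 0.1406]
eef_rot: [3.105, -0.306, 0.003]
force: [1.0, -0.3, -0.1]
finger_gap: 1.003
```

Run:
```python
from h import *
st();im,d=robot.read_camera("wrist");save("w4.png",im)
st()
```

```text
t 8.15 tcp [0.611  0.2146 0.1406] yaw -0.1964 tilt 0.0214 F [ 0.98 -0.3  -0.07] gap 88.3mm
t 8.20 tcp [0.6114 0.2146 0.141 ] yaw -0.1966 tilt 0.0212 F [ 0.59 -0.47  0.11] gap 88.2mm
```

View pics/w4.png

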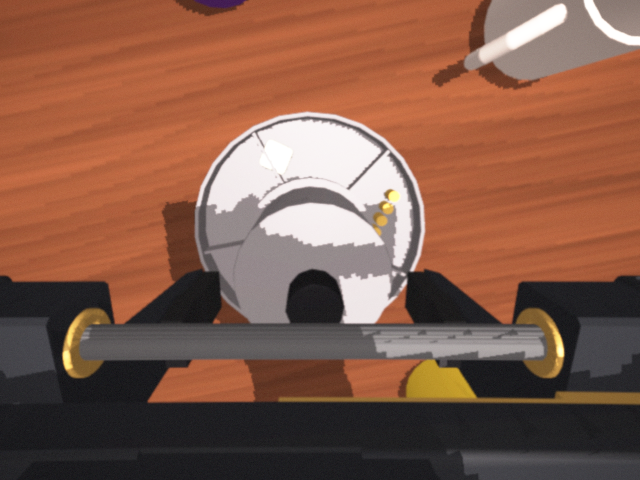

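The knob (315,300) stands midway between the fingers (about 313), so I close on it.

Call:
step_arm(
  motion=[
    {"x":0,"y":0,"z":0,"roll":0,"jaw":10},
    {"x":0,"y":0,"z":0,"roll":0,"jaw":10},
    {"x":0,"y":0,"z":0,"roll":0,"jaw":10},
    {"x":0,"y":0,"z":0,"roll":0,"jaw":10},
    {"x":0,"y":0,"z":0,"roll":0,"jaw":10},
    {"x":0,"y":0,"z":0,"roll":0,"jaw":10},
    {"x":0,"y":0,"z":0,"roll":0,"jaw":10},
    {"x":0,"y":0,"z":0,"roll":0,"jaw":10},
  ],
  squeeze=20,
)

```text
time_s: 9.2
tcp_pos: [0.6121, 0.2145, 0.1421]
eef_rot: [3.106, -0.307, 0.007]
force: [-1.3, -0.3, -0.0]
finger_gap: 0.263
```

Call:
step_arm(
  motion=[
    {"x":0,"y":0,"z":-0.2,"roll":0,"jaw":10},
    {"x":0,"y":0,"z":-0.25,"roll":0,"jaw":10},
    {"x":0,"y":0,"z":-0.3,"roll":0,"jaw":10},
    {"x":0,"y":0,"z":-0.3,"roll":0,"jaw":10},
    {"x":0,"y":0,"z":-0.3,"roll":0,"jaw":10},
    {"x":0,"y":0,"z":-0.3,"roll":0,"jaw":10},
    {"x":0,"y":0,"z":-0.25,"roll":0,"jaw":10},
    {"x":0,"y":0,"z":0,"roll":0,"jaw":10},
  ],
)

```text
time_s: 10.2
tcp_pos: [0.6121, 0.2165, 0.2244]
eef_rot: [3.107, -0.307, 0.008]
force: [0.2, -0.2, -2.0]
finger_gap: 0.264
```

Run:
```python
from h import *
st();im,d=robot.read_camera("scene");save("s1.png",cv2.resize(im[80:320,200:520],None,fx=2,fy=2))
im,d=robot.read_camera("top");save("t1.png",cv2.resize(im[130:350,190:450],None,fx=3,fy=2.7))
c=robot.calibration("top")
for q in robot.regions_of("mug","top")[:1]:print("mug",q["p"],q["rect"])
print("mug tip",[(r["p"],atz(c,r["position"],0).round(3)) for r in robot.tip_of("mug","top")[:1]])
plan([.47,.0,.225],-.2,12)
print(Rot.from_rotvec(robot.sense()["eef_rot"]).as_matrix().round(4))
```

```text
t 10.20 tcp [0.6121 0.2165 0.2244] yaw -0.1967 tilt 0.0202 F [ 0.22 -0.19 -2.04] gap 23.2mm
mug 0.76 [290.7, 183.9, 335.3, 216.3]
mug tip [(0.65, array([0.726, 0.031, 0.   ]))]
0 x -0.20 y 0.50 z -0.00 roll 0.02
1 x -0.20 y 0.50 z -0.00 roll 0.00
2 x -0.20 y 0.50 z -0.00 roll 0.00
3 x -0.20 y 0.50 z -0.00 roll 0.00
4 x -0.20 y 0.50 z -0.00 roll 0.00
5 x -0.20 y 0.50 z -0.00 roll 0.00
6 x -0.20 y 0.50 z -0.00 roll 0.00
7 x -0.20 y 0.50 z -0.00 roll 0.00
8 x -0.20 y 0.50 z -0.00 roll 0.00
9 x -0.20 y 0.50 z -0.00 roll 0.00
10 x -0.20 y 0.50 z -0.00 roll 0.00
11 x -0.20 y 0.50 z -0.00 roll 0.00
[[ 9.807e-01 -1.954e-01  5.000e-04]
 [-1.954e-01 -9.805e-01 -2.110e-02]
 [ 4.600e-03  2.060e-02 -9.998e-01]]
```

View pics/s1.png

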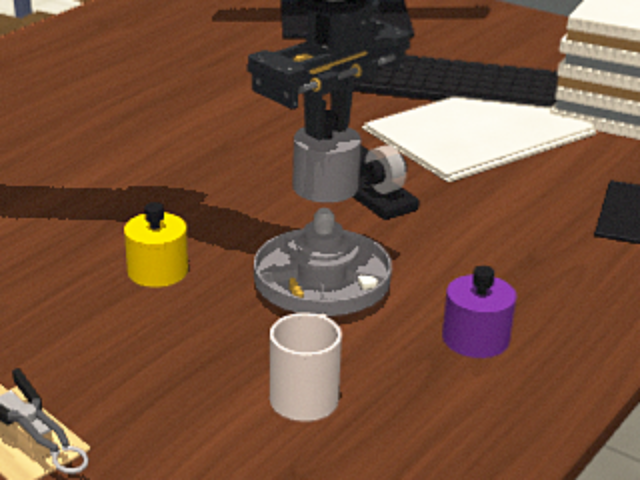

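View pics/t1.png

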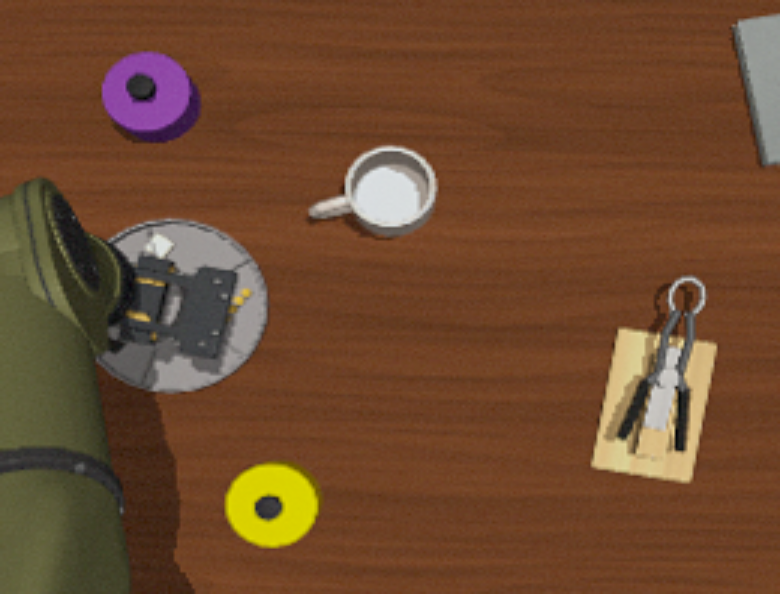

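The scene view shows the grey lid in the jaws at (328,160), well above the bare post at (324,222). Now I carry it to the free desk between mug and rest.

Call:
step_arm(
  motion=[
    {"x":-0.2,"y":0.5,"z":0,"roll":0,"jaw":10},
    {"x":-0.2,"y":0.5,"z":0,"roll":0,"jaw":10},
    {"x":-0.2,"y":0.5,"z":0,"roll":0,"jaw":10},
    {"x":-0.2,"y":0.5,"z":0,"roll":0,"jaw":10},
    {"x":-0.2,"y":0.5,"z":0,"roll":0,"jaw":10},
    {"x":-0.2,"y":0.5,"z":0,"roll":0,"jaw":10},
    {"x":-0.2,"y":0.5,"z":0,"roll":0,"jaw":10},
    {"x":-0.2,"y":0.5,"z":0,"roll":0,"jaw":10},
  ],
)

```text
time_s: 11.4
tcp_pos: [0.513, 0.0688, 0.2218]
eef_rot: [3.104, -0.301, -0.005]
force: [0.3, -0.2, -2.0]
finger_gap: 0.262
```

Call:
step_arm(
  motion=[
    {"x":-0.2,"y":0.5,"z":0.1,"roll":0,"jaw":10},
    {"x":-0.2,"y":0.5,"z":0.2,"roll":0,"jaw":10},
    {"x":-0.2,"y":0.5,"z":0.3,"roll":0,"jaw":10},
    {"x":-0.2,"y":0.5,"z":0.3,"roll":0,"jaw":10},
    {"x":0,"y":0,"z":0.4,"roll":0,"jaw":10},
    {"x":0,"y":0,"z":0.4,"roll":0,"jaw":10},
    {"x":0,"y":0,"z":0.3,"roll":0,"jaw":10},
    {"x":0,"y":0,"z":0,"roll":0,"jaw":10},
  ],
)

```text
time_s: 12.4
tcp_pos: [0.4633, -0.0101, 0.1402]
eef_rot: [3.102, -0.307, -0.008]
force: [-0.1, 0.3, -2.2]
finger_gap: 0.264
```

Run:
```python
from h import *
st()
print(Rot.from_rotvec(robot.sense()["eef_rot"]).as_matrix().round(4))
```

```text
t 12.40 tcp [ 0.4633 -0.0101  0.1402] yaw -0.1971 tilt 0.0248 F [-0.11  0.26 -2.21] gap 23.2mm
[[ 0.9806 -0.1957 -0.0075]
 [-0.1959 -0.9803 -0.0236]
 [-0.0028  0.0246 -0.9997]]
```

Call:
step_arm(
  motion=[
    {"x":0,"y":0,"z":0.25,"roll":0,"jaw":10},
    {"x":0,"y":0,"z":0.3,"roll":0,"jaw":10},
    {"x":0,"y":0,"z":0.3,"roll":0,"jaw":10},
    {"x":0,"y":0,"z":0.25,"roll":0,"jaw":10},
    {"x":0,"y":0,"z":0.12,"roll":0,"jaw":10},
    {"x":0,"y":0,"z":0.08,"roll":0,"jaw":10},
    {"x":0,"y":0,"z":0.05,"roll":0,"jaw":10},
    {"x":0,"y":0,"z":0,"roll":0,"jaw":10},
  ],
)

```text
time_s: 13.4
tcp_pos: [0.4642, -0.011, 0.0831]
eef_rot: [3.103, -0.306, -0.005]
force: [-0.9, 0.4, -2.0]
finger_gap: 0.262
```

Call:
step_arm(
  motion=[
    {"x":0,"y":0,"z":0.05,"roll":0,"jaw":10},
    {"x":0,"y":0,"z":0.02,"roll":0,"jaw":10},
    {"x":0,"y":0,"z":0,"roll":0,"jaw":40},
    {"x":0,"y":0,"z":0,"roll":0,"jaw":60},
    {"x":0,"y":0,"z":0,"roll":0,"jaw":80},
    {"x":0,"y":0,"z":0,"roll":0,"jaw":88},
    {"x":0,"y":0,"z":0,"roll":0,"jaw":88},
    {"x":0,"y":0,"z":0,"roll":0,"jaw":88},
  ],
)

```text
time_s: 14.4
tcp_pos: [0.4644, -0.0119, 0.0821]
eef_rot: [3.102, -0.307, -0.001]
force: [0.1, 0.6, -0.4]
finger_gap: 0.92
```

Run:
```python
from h import *
st();im,d=robot.read_camera("scene");save("s2.png",cv2.resize(im[120:340,160:460],None,fx=2.5,fy=2.5))
print(Rot.from_rotvec(robot.sense()["eef_rot"]).as_matrix().round(4))
```

```text
t 14.40 tcp [ 0.4644 -0.0119  0.0821] yaw -0.1976 tilt 0.0244 F [ 0.07  0.55 -0.35] gap 81.1mm
[[ 0.9805 -0.1963 -0.0031]
 [-0.1964 -0.9802 -0.0241]
 [ 0.0017  0.0243 -0.9997]]
```

View pics/s2.png

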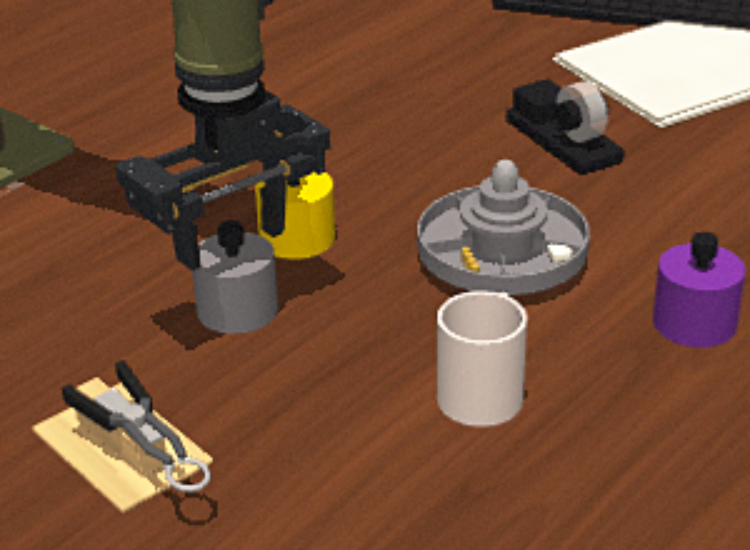

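The grey lid stands upright on the desk at (237,280), let go and clear of everything. Now up, and over to the pliers.

Call:
step_arm(
  motion=[
    {"x":0,"y":0,"z":-0.2,"roll":0,"jaw":88},
    {"x":0,"y":0,"z":-0.3,"roll":0,"jaw":88},
    {"x":0,"y":0,"z":-0.4,"roll":0,"jaw":88},
    {"x":0,"y":0,"z":-0.4,"roll":0,"jaw":88},
    {"x":0,"y":0,"z":-0.4,"roll":0,"jaw":88},
    {"x":0,"y":0,"z":-0.4,"roll":0,"jaw":88},
    {"x":0,"y":0,"z":-0.3,"roll":0,"jaw":88},
    {"x":0,"y":0,"z":0,"roll":0,"jaw":88},
  ],
)

```text
time_s: 15.45
tcp_pos: [0.4649, -0.0096, 0.1862]
eef_rot: [3.103, -0.308, 0.004]
force: [-0.1, -0.3, -0.6]
finger_gap: 0.998
```

Run:
```python
from h import *
st();plan([.45,-.20,.18],-.197,8)
```

```text
t 15.45 tcp [ 0.4649 -0.0096  0.1862] yaw -0.1979 tilt 0.0239 F [-0.1  -0.31 -0.61] gap 87.9mm
0 x 0.07 y 0.59 z 0.02 roll -0.01
1 x 0.07 y 0.59 z 0.02 roll 0.00
2 x 0.07 y 0.59 z 0.02 roll 0.00
3 x 0.07 y 0.59 z 0.02 roll 0.00
4 x 0.07 y 0.59 z 0.02 roll 0.00
5 x 0.07 y 0.59 z 0.02 roll 0.00
6 x 0.07 y 0.59 z 0.02 roll 0.00
7 x 0.07 y 0.59 z 0.02 roll 0.00
```

Call:
step_arm(
  motion=[
    {"x":0.07,"y":0.66,"z":0.03,"roll":0,"jaw":88},
    {"x":0.07,"y":0.66,"z":0.03,"roll":0,"jaw":88},
    {"x":0.07,"y":0.66,"z":0.03,"roll":0,"jaw":88},
    {"x":0.07,"y":0.66,"z":0.03,"roll":0,"jaw":88},
    {"x":0.07,"y":0.66,"z":0.03,"roll":0,"jaw":88},
    {"x":0.07,"y":0.66,"z":0.03,"roll":0,"jaw":88},
    {"x":0.07,"y":0.66,"z":0.03,"roll":0,"jaw":88},
    {"x":0,"y":0,"z":0,"roll":0,"jaw":88},
  ],
)

```text
time_s: 16.45
tcp_pos: [0.4456, -0.1991, 0.1788]
eef_rot: [3.104, -0.304, -0.005]
force: [-0.1, -0.4, 0.1]
finger_gap: 1.002
```

Run:
```python
from h import *
st();c=robot.calibration("wrist");im,d=robot.read_camera("wrist");save("w5.png",im)
np.savez("pics/w5.npz",im=im,d=d,R=c["R"],t=c["t"])
for t,z in(("pliers",.04),("pliers_grip",.048),("ring_centre",.0425)):
    for r in robot.tip_of(t,"wrist")[:2]: print(t,round(r["p"],2),np.round(r["position"],1),atz(c,r["position"],z).round(4))
st()
print(Rot.from_rotvec(robot.sense()["eef_rot"]).as_matrix().round(4))
```

```text
t 16.45 tcp [ 0.4456 -0.1991  0.1788] yaw -0.1954 tilt 0.0225 F [-0.09 -0.38  0.1 ] gap 88.3mm
pliers 0.87 [309.3  82.5] [ 0.5538 -0.22    0.04  ]
pliers_grip 0.76 [308.7 132. ] [ 0.5186 -0.2123  0.048 ]
t 16.65 tcp [ 0.4466 -0.1956  0.1791] yaw -0.1892 tilt 0.0206 F [ 0.87 -0.51  0.16] gap 88.0mm
[[ 0.9821 -0.188  -0.0048]
 [-0.1881 -0.9819 -0.02  ]
 [-0.001   0.0206 -0.9998]]
```

View pics/w5.png

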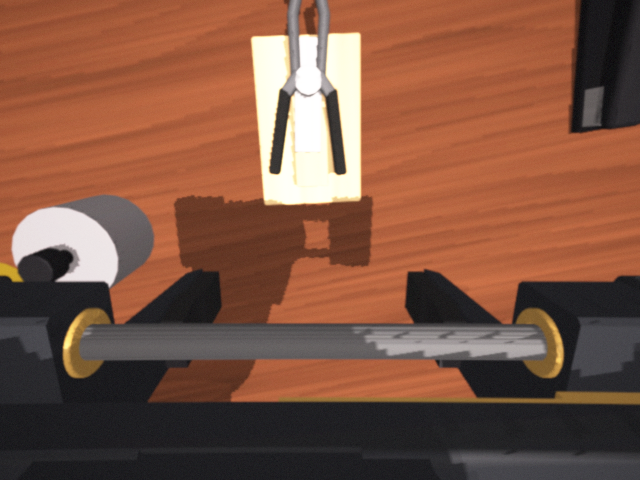

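Run:
```python
from h import *
plan([.5184,-.2135,.10],-.2,7)
```

```text
0 x 0.26 y 0.01 z 0.28 roll 0.06
1 x 0.26 y 0.01 z 0.28 roll 0.00
2 x 0.26 y 0.01 z 0.28 roll 0.00
3 x 0.26 y 0.01 z 0.28 roll 0.00
4 x 0.26 y 0.01 z 0.28 roll 0.00
5 x 0.26 y 0.01 z 0.28 roll 0.00
6 x 0.26 y 0.01 z 0.28 roll 0.00
```

Call:
step_arm(
  motion=[
    {"x":0.26,"y":0.01,"z":0.28,"roll":0.06,"jaw":88},
    {"x":0.26,"y":0.01,"z":0.28,"roll":0,"jaw":88},
    {"x":0.26,"y":0.01,"z":0.28,"roll":0,"jaw":88},
    {"x":0.26,"y":0.01,"z":0.28,"roll":0,"jaw":88},
    {"x":0.26,"y":0.01,"z":0.28,"roll":0,"jaw":88},
    {"x":0.26,"y":0.01,"z":0.28,"roll":0,"jaw":88},
    {"x":0.26,"y":0.01,"z":0.28,"roll":0,"jaw":88},
    {"x":0,"y":0,"z":0,"roll":0,"jaw":88},
  ],
)

```text
time_s: 17.65
tcp_pos: [0.5234, -0.2126, 0.0937]
eef_rot: [3.108, -0.305, -0.005]
force: [-0.3, -0.4, -0.1]
finger_gap: 0.997
```

Run:
```python
from h import *
st();plan([.5184,-.2138,.040],-.2,7);im,d=robot.read_camera("wrist");save("w6.png",im)
```

```text
t 17.65 tcp [ 0.5234 -0.2126  0.0937] yaw -0.1959 tilt 0.0194 F [-0.33 -0.41 -0.1 ] gap 87.8mm
0 x -0.02 y 0.01 z 0.19 roll 0.02
1 x -0.02 y 0.01 z 0.19 roll 0.00
2 x -0.02 y 0.01 z 0.19 roll 0.00
3 x -0.02 y 0.01 z 0.19 roll 0.00
4 x -0.02 y 0.01 z 0.19 roll 0.00
5 x -0.02 y 0.01 z 0.19 roll 0.00
6 x -0.02 y 0.01 z 0.19 roll 0.00
```

View pics/w6.png

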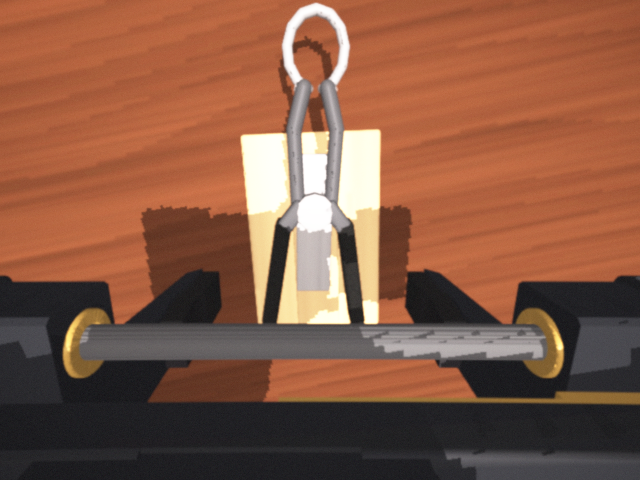

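The pliers lie centred between the fingers (handles at columns 268–360, pivot at 315, ring at 316), aligned with the tool. I descend with slightly fuller steps.

Call:
step_arm(
  motion=[
    {"x":-0.02,"y":0.01,"z":0.2,"roll":0,"jaw":88},
    {"x":-0.02,"y":0.01,"z":0.2,"roll":0,"jaw":88},
    {"x":-0.02,"y":0.01,"z":0.2,"roll":0,"jaw":88},
    {"x":-0.02,"y":0.01,"z":0.2,"roll":0,"jaw":88},
    {"x":-0.02,"y":0.01,"z":0.2,"roll":0,"jaw":88},
    {"x":-0.02,"y":0.01,"z":0.18,"roll":0,"jaw":88},
    {"x":-0.02,"y":0.01,"z":0.14,"roll":0,"jaw":88},
    {"x":0,"y":0,"z":0,"roll":0,"jaw":88},
  ],
)

```text
time_s: 18.7
tcp_pos: [0.5151, -0.2155, 0.0383]
eef_rot: [3.107, -0.306, -0.006]
force: [0.1, -0.7, -0.3]
finger_gap: 0.999
```

Run:
```python
from h import *
im,d=robot.read_camera("wrist");save("w7.png",im);st();plan([.5184,-.2138,.040],-.2,2)
c=robot.calibration("wrist")
for t,z in(("pliers",.04),("ring_centre",.0425)):
    for r in robot.tip_of(t,"wrist")[:1]: print(t,round(r["p"],2),np.round(r["position"],1),atz(c,r["position"],z).round(4))
```

```text
t 18.75 tcp [ 0.5154 -0.2156  0.0385] yaw -0.1965 tilt 0.0197 F [-0.58 -0.82  0.03] gap 87.6mm
0 x 0.03 y -0.03 z -0.02 roll 0.02
1 x 0.03 y -0.03 z -0.02 roll 0.00
pliers 0.56 [308.5 214.8] [ 0.5527 -0.2201  0.04  ]
```

View pics/w7.png

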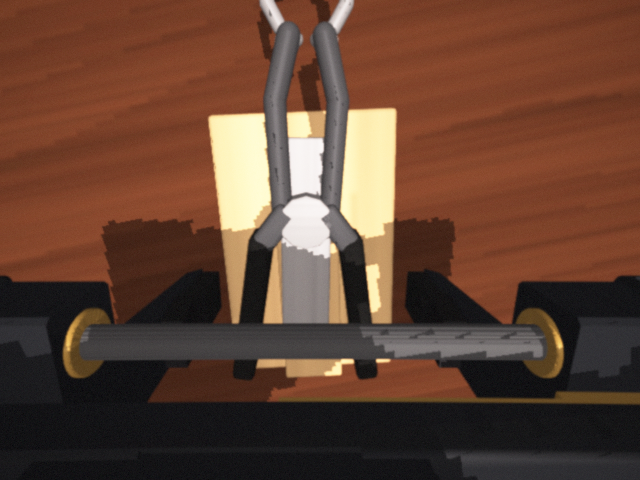

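The pivot (307) is about 2 mm left of the finger middle (313). I correct that, then close at 30 N.

Call:
step_arm(
  motion=[
    {"x":0.05,"y":-0.03,"z":-0.03,"roll":0,"jaw":88},
    {"x":0.03,"y":-0.02,"z":0,"roll":0,"jaw":88},
    {"x":0,"y":0,"z":0,"roll":0,"jaw":60},
    {"x":0,"y":0,"z":0,"roll":0,"jaw":40},
    {"x":0,"y":0,"z":0,"roll":0,"jaw":20},
    {"x":0,"y":0,"z":0,"roll":0,"jaw":20},
    {"x":0,"y":0,"z":0,"roll":0,"jaw":20},
    {"x":0,"y":0,"z":0,"roll":0,"jaw":20},
  ],
  squeeze=30,
)

```text
time_s: 19.85
tcp_pos: [0.5191, -0.2145, 0.0411]
eef_rot: [3.106, -0.306, -0.005]
force: [0.1, 0.4, 1.1]
finger_gap: 0.436
```

Run:
```python
from h import *
im,d=robot.read_camera("wrist");save("w8.png",im);st()
```

```text
t 19.90 tcp [ 0.5192 -0.2145  0.0411] yaw -0.1967 tilt 0.0203 F [-0.48 -0.57  1.1 ] gap 38.5mm
```

View pics/w8.png

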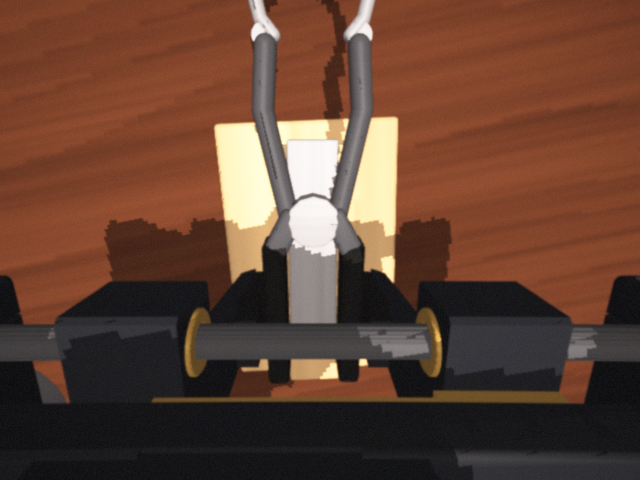

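Call:
step_arm(
  motion=[
    {"x":0,"y":0,"z":-0.2,"roll":0,"jaw":20},
    {"x":0,"y":0,"z":-0.3,"roll":0,"jaw":20},
    {"x":0,"y":0,"z":-0.45,"roll":0,"jaw":20},
    {"x":0,"y":0,"z":-0.5,"roll":0,"jaw":20},
    {"x":0,"y":0,"z":-0.5,"roll":0,"jaw":20},
    {"x":0,"y":0,"z":-0.5,"roll":0,"jaw":20},
    {"x":0,"y":0,"z":-0.4,"roll":0,"jaw":20},
    {"x":0,"y":0,"z":0,"roll":0,"jaw":20},
  ],
  squeeze=40,
)

```text
time_s: 20.9
tcp_pos: [0.5212, -0.2119, 0.1658]
eef_rot: [3.106, -0.306, 0.006]
force: [-0.7, 0.8, -1.6]
finger_gap: 0.43
```

Run:
```python
from h import *
s=robot.sense();c=robot.calibration("wrist");im,d=robot.read_camera("wrist");save("w9.png",im);st()
np.savez("pics/w9.npz",im=im,d=d,R=c["R"],t=c["t"],p=s["tcp_pos"],rv=s["eef_rot"])
for r in robot.tip_of("ring_centre","wrist")[:1]: print(r["p"],np.round(r["position"],1),atz(c,r["position"],s["tcp_pos"][2]+.0025))
print(Rot.from_rotvec(robot.sense()["eef_rot"]).as_matrix().round(4))
R=Rot.from_rotvec(s["eef_rot"]).as_matrix();X=R@[.1145,0,-.0025]+s["tcp_pos"];print("nominal ring",X,proj(c,X))
im,d=robot.read_camera("scene");save("s3.png",cv2.resize(im[140:340,130:430],None,fx=2.5,fy=2.5))
```

```text
t 20.95 tcp [ 0.5208 -0.2118  0.165 ] yaw -0.1961 tilt 0.0205 F [ 0.16  0.07 -1.7 ] gap 38.0mm
[[ 0.9808 -0.1949 -0.0012]
 [-0.1949 -0.9806 -0.02  ]
 [ 0.0027  0.0199 -0.9998]]
nominal ring [ 0.63348694 -0.23421035  0.16893725] [316.13856472  -2.57978161]
```

View pics/w9.png

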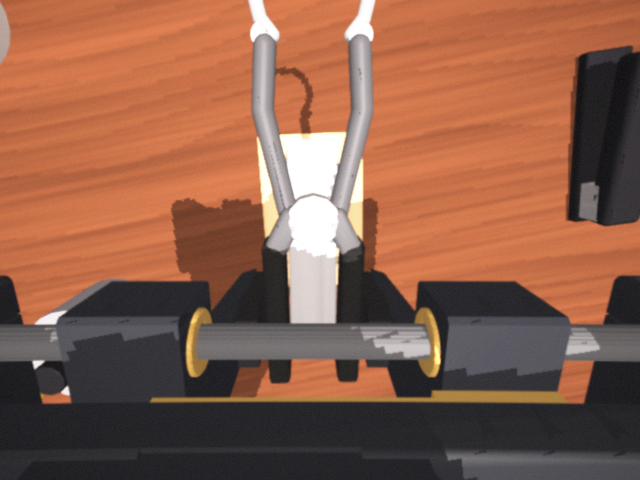

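View pics/s3.png

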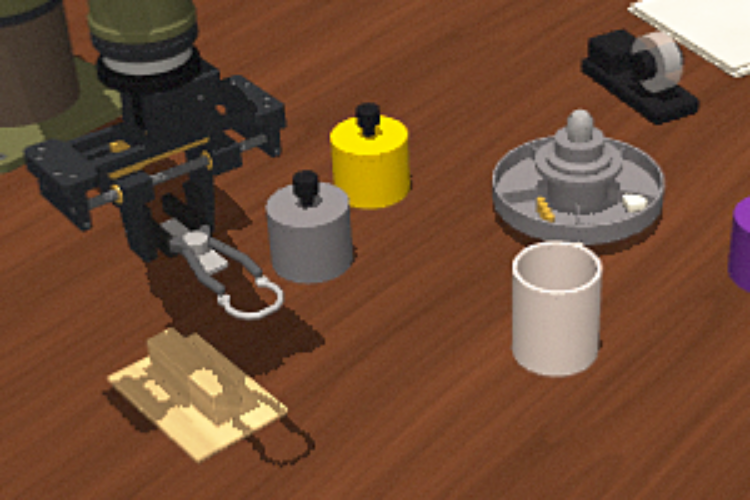

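The pliers are held and the ring is spread. The wrist picture of them is unchanged from the rest (pivot 312,222), so they stayed level in the fingers. Now to a point short of the post.

Run:
```python
from h import *
plan([.455,.236,.170],-.197,16)
```

```text
0 x -0.24 y -0.67 z -0.01 roll 0.01
1 x -0.24 y -0.67 z -0.01 roll 0.00
2 x -0.24 y -0.67 z -0.01 roll 0.00
3 x -0.24 y -0.67 z -0.01 roll 0.00
4 x -0.24 y -0.67 z -0.01 roll 0.00
5 x -0.24 y -0.67 z -0.01 roll 0.00
6 x -0.24 y -0.67 z -0.01 roll 0.00
7 x -0.24 y -0.67 z -0.01 roll 0.00
8 x -0.24 y -0.67 z -0.01 roll 0.00
9 x -0.24 y -0.67 z -0.01 roll 0.00
10 x -0.24 y -0.67 z -0.01 roll 0.00
11 x -0.24 y -0.67 z -0.01 roll 0.00
12 x -0.24 y -0.67 z -0.01 roll 0.00
13 x -0.24 y -0.67 z -0.01 roll 0.00
14 x -0.24 y -0.67 z -0.01 roll 0.00
15 x -0.24 y -0.67 z -0.01 roll 0.00
```

Call:
step_arm(
  motion=[
    {"x":-0.24,"y":-0.67,"z":-0.02,"roll":0,"jaw":20},
    {"x":-0.24,"y":-0.67,"z":-0.02,"roll":0,"jaw":20},
    {"x":-0.24,"y":-0.67,"z":-0.02,"roll":0,"jaw":20},
    {"x":-0.24,"y":-0.67,"z":-0.02,"roll":0,"jaw":20},
    {"x":-0.24,"y":-0.67,"z":-0.02,"roll":0,"jaw":20},
    {"x":-0.24,"y":-0.67,"z":-0.02,"roll":0,"jaw":20},
    {"x":-0.24,"y":-0.67,"z":-0.02,"roll":0,"jaw":20},
    {"x":-0.24,"y":-0.67,"z":-0.02,"roll":0,"jaw":20},
  ],
)

```text
time_s: 22.05
tcp_pos: [0.4823, 0.0179, 0.1599]
eef_rot: [3.104, -0.314, -0.018]
force: [0.9, 0.7, -1.0]
finger_gap: 0.431
```

Call:
step_arm(
  motion=[
    {"x":-0.24,"y":-0.67,"z":-0.04,"roll":-0.05,"jaw":20},
    {"x":-0.24,"y":-0.67,"z":-0.04,"roll":-0.05,"jaw":20},
    {"x":-0.24,"y":-0.67,"z":-0.04,"roll":-0.05,"jaw":20},
    {"x":-0.24,"y":-0.67,"z":-0.04,"roll":-0.05,"jaw":20},
    {"x":-0.24,"y":-0.67,"z":-0.04,"roll":-0.05,"jaw":20},
    {"x":-0.24,"y":-0.67,"z":-0.04,"roll":-0.05,"jaw":20},
    {"x":-0.24,"y":-0.67,"z":-0.04,"roll":-0.05,"jaw":20},
    {"x":0,"y":0,"z":0,"roll":0,"jaw":20},
  ],
)

```text
time_s: 23.05
tcp_pos: [0.4436, 0.223, 0.162]
eef_rot: [3.109, -0.207, -0.035]
force: [-0.4, 0.4, -1.0]
finger_gap: 0.428
```

```bash
python3 - <<'E'
from h import *
st()
R=Rot.from_rotvec(robot.sense()["eef_rot"]).as_matrix();print(R.round(4))
Rg=Rot.from_rotvec([3.106,-.306,-.005]).as_matrix();L=Rg.T@(np.array([.6309,-.2357,.0425])-[.5191,-.2145,.0411]);print("ring local",L)
print("ring now",R@L+robot.sense()["tcp_pos"])
for n in["top","scene","wrist"]:
    c=robot.calibration(n);im,d=robot.read_camera(n);save("a_%s.png"%n,im);np.savez("pics/a_%s.npz"%n,im=im,d=d,R=c["R"],t=c["t"])
    for t in["groove","post_top","ring_centre","carousel","lid"]:
        for r in robot.tip_of(t,n)[:2]:
            z={"groove":.089,"post_top":.111,"carousel":0,"ring_centre":(R@L)[2]+robot.sense()["tcp_pos"][2],"lid":0}[t]
            print(n,t,round(r["p"],2),np.round(r["position"],1),atz(c,r["position"],z).round(4))
E
python3 -c "
import cv2
a=cv2.imread('pics/a_top.png');cv2.imwrite('pics/a_topc.png',cv2.resize(a[180:320,190:340],None,fx=4,fy=4,interpolation=2))
a=cv2.imread('pics/a_scene.png');cv2.imwrite('pics/a_scenec.png',cv2.resize(a[130:270,260:430],None,fx=4,fy=4,interpolation=2))"
```

```text
t 23.05 tcp [0.4436 0.223  0.162 ] yaw -0.1334 tilt 0.0337 F [-0.36  0.36 -1.02] gap 37.7mm
[[ 0.9909 -0.1324 -0.0242]
 [-0.133  -0.9908 -0.0234]
 [-0.0209  0.0264 -0.9994]]
ring local [ 0.11378592 -0.00099399 -0.0015545 ]
ring now [0.55647236 0.20892697 0.1611846 ]
top post_top 0.75 [238.7 245.7] [0.6013 0.2213 0.111 ]
top ring_centre 0.72 [238.9 261.3] [0.562  0.2103 0.1616]
top ring_centre 0.62 [412.4 272.2] [ 0.5462 -0.2023  0.1616]
top carousel 0.83 [251.3 243.9] [0.6115 0.2076 0.    ]
top lid 0.93 [283.9 314.1] [0.425 0.114 0.   ]
top lid 0.71 [245.1 166.8] [0.8221 0.2317 0.    ]
scene groove 0.67 [365.6 182.5] [0.5895 0.2629 0.089 ]
scene groove 0.6 [359.8 191.6] [0.604  0.2178 0.089 ]
scene post_top 0.8 [365.8 184.1] [0.616  0.2248 0.111 ]
scene ring_centre 0.83 [339.6 163. ] [0.5585 0.1955 0.1619]
scene carousel 0.91 [362.7 222.7] [0.6133 0.2214 0.    ]
scene lid 0.75 [277.1 216.1] [0.4222 0.1116 0.    ]
scene lid 0.57 [435.2 247.2] [0.8088 0.2409 0.    ]
wrist ring_centre 0.48 [565.7 154.6] [0.4915 0.1123 0.1619]
wrist lid 0.67 [420.3 217.5] [0.4273 0.1187 0.    ]
wrist lid 0.65 [567.9 155.1] [ 0.4651 -0.0128  0.    ]
```

View pics/a_topc.png

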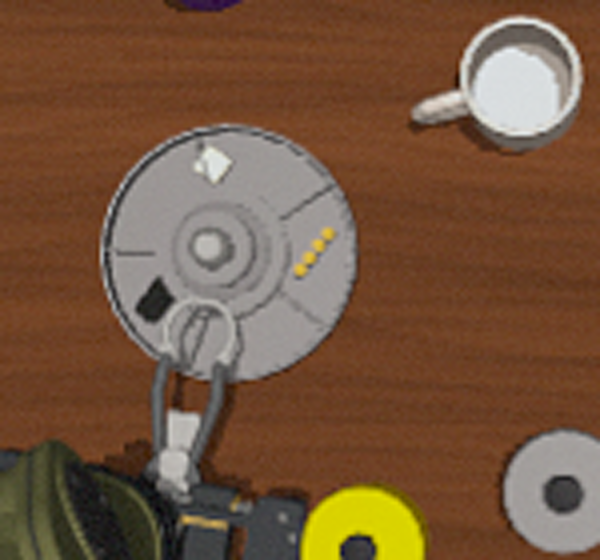

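View pics/a_scenec.png

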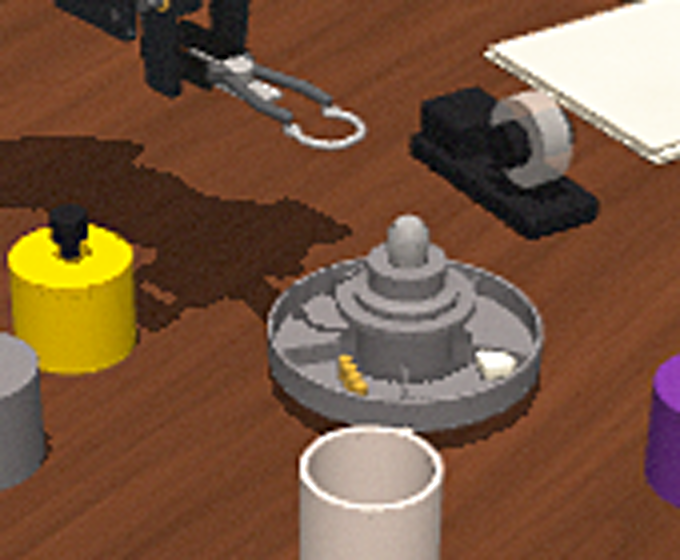

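View pics/a_wrist.png

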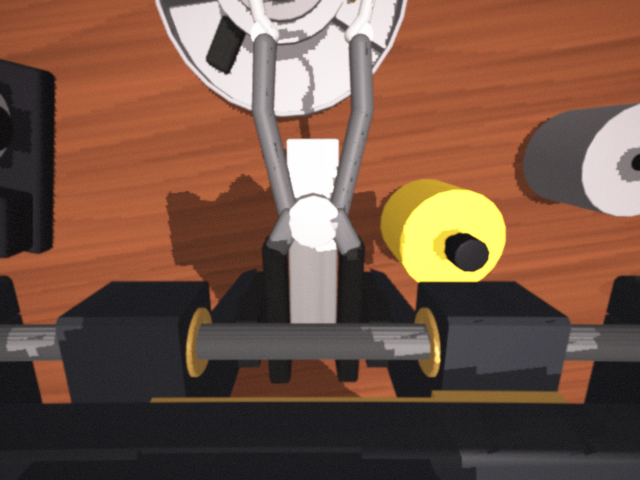

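In the top crop the post is at (212,247) and the spread ring at (200,335). I refine both against the known circles in the top and scene views.

```bash
cat > fit.py <<'E'
from h import *
from scipy.optimize import minimize
from scipy.ndimage import map_coordinates,gaussian_filter
def load(n,f):
    z=np.load("pics/%s.npz"%f);c=robot.calibration(n);c["R"],c["t"]=z["R"],z["t"];return z["im"],z["d"],c
def circ(c,x,y,z,r,m=120):
    a=np.linspace(0,2*np.pi,m,endpoint=False)
    return np.array([proj(c,[x+r*np.cos(t),y+r*np.sin(t),z]) for t in a])
def fitpost(im,c,x0=.613,y0=.2135,rng=.008,circles=((.038,.085),(.060,.043),(.066,.032),(.085,.024))):
    g=gaussian_filter(cv2.cvtColor(im,cv2.COLOR_RGB2GRAY).astype(float),.8)
    G=np.hypot(cv2.Sobel(g,-1,1,0),cv2.Sobel(g,-1,0,1))
    out=[]
    def sc(x,y,cs):
        s=0
        for z,r in cs:
            p=circ(c,x,y,z,r,90);v=map_coordinates(G,[p[:,1],p[:,0]],order=1);s+=np.minimum(v,60).mean()
        return s
    for cs in [[k] for k in circles]+[circles]:
        best=max(((sc(x0+i*.001,y0+j*.001,cs),i,j) for i in range(-8,9) for j in range(-8,9)))
        print("   ",len(cs)>1 and "ALL" or cs,"%.1f"%best[0],(round(x0+best[1]*.001,4),round(y0+best[2]*.001,4)))
E
python3 - <<'E'
from fit import *
for n in("top","scene"):
    im,d,c=load(n,"a_"+n);print(n);fitpost(im,c)
im,d,c=load("top","a_top")
print("post top",atz(c,(243,241.75),.111),"shoulder",atz(c,(190+214/4,180+248/4),.085),"ring",atz(c,(240.2,263.6),.161),"ring pred px",proj(c,[.5565,.2089,.161]))
im,d,c=load("scene","a_scene");print("scene ring px pred",proj(c,[.5565,.2089,.161]),"ring@px",atz(c,(260+328/4,130+129/4),.161),"post",atz(c,(260+408/4,130+218/4),.111),proj(c,[.613,.2135,.111]))
E
```

```text
top
    [(0.038, 0.085)] 60.0 (0.616, 0.2165)
    [(0.06, 0.043)] 39.2 (0.605, 0.2145)
    [(0.066, 0.032)] 45.8 (0.605, 0.2065)
    [(0.085, 0.024)] 47.0 (0.605, 0.2165)
    ALL 186.1 (0.613, 0.2155)
scene
    [(0.038, 0.085)] 59.9 (0.609, 0.2155)
    [(0.06, 0.043)] 59.8 (0.617, 0.2105)
    [(0.066, 0.032)] 59.1 (0.613, 0.2055)
    [(0.085, 0.024)] 60.0 (0.615, 0.2165)
    ALL 233.5 (0.614, 0.2095)
post top [0.61137885 0.2107945  0.111     ] shoulder [0.61204139 0.21408368 0.085     ] ring [0.55660441 0.20708403 0.161     ] ring pred px [239.44595059 263.62401446]
scene ring px pred [342.30178733 161.01235782] ring@px [0.55974735 0.20340879 0.161     ] post [0.60991911 0.21766888 0.111     ] [362.03617733 185.57844084]
```

```bash
cat >> h.py <<'E'
L=np.array([.1138,-.0008,-.0016])
def ringpos():
    s=robot.sense();return Rot.from_rotvec(s["eef_rot"]).as_matrix()@L+s["tcp_pos"]
def dmove(dw,n):
    R=Rot.from_rotvec(robot.sense()["eef_rot"]).as_matrix();print("per row units",np.round(R.T@np.array(dw)/.04/n,3))
E
python3 - <<'E'
from h import *
r=ringpos();print(r);dmove(np.array([.613,.213,.127])-r,7)
E
```

```text
[0.55733896 0.20565256 0.16203546]
per row units [ 0.196 -0.057  0.12 ]
```

Call:
step_arm(
  motion=[
    {"x":0.2,"y":-0.057,"z":0.12,"roll":0,"jaw":20},
    {"x":0.2,"y":-0.057,"z":0.12,"roll":0,"jaw":20},
    {"x":0.2,"y":-0.057,"z":0.12,"roll":0,"jaw":20},
    {"x":0.2,"y":-0.057,"z":0.12,"roll":0,"jaw":20},
    {"x":0.2,"y":-0.057,"z":0.12,"roll":0,"jaw":20},
    {"x":0.2,"y":-0.057,"z":0.12,"roll":0,"jaw":20},
    {"x":0.2,"y":-0.057,"z":0.12,"roll":0,"jaw":20},
    {"x":0,"y":0,"z":0,"roll":0,"jaw":20},
  ],
)

```text
time_s: 24.95
tcp_pos: [0.5062, 0.2282, 0.1243]
eef_rot: [3.108, -0.215, -0.033]
force: [-0.7, -1.3, -1.3]
finger_gap: 0.429
```

Run:
```python
from h import *
st();print(ringpos())
for n,(y0,y1,x0,x1) in dict(top=(205,285,200,300),scene=(150,230,310,410)).items():
    c=robot.calibration(n);im,d=robot.read_camera(n);np.savez("pics/b_%s.npz"%n,im=im,d=d,R=c["R"],t=c["t"])
    save("b_%s.png"%n,cv2.resize(im[y0:y1,x0:x1],None,fx=8,fy=7,interpolation=2) if 0 else cv2.resize(im[y0:y1,x0:x1],None,fx=7,fy=7,interpolation=2))
    for t in["groove","post_top","ring_centre"]:
        for r in robot.tip_of(t,n)[:2]: print(n,t,round(r["p"],2),np.round(r["position"],1))
    print("pred ring",proj(c,ringpos()),"post top .111",proj(c,[.613,.213,.111]))
st();print(ringpos())
```

```text
t 24.95 tcp [0.5062 0.2282 0.1243] yaw -0.1385 tilt 0.0336 F [-0.7  -1.35 -1.31] gap 37.8mm
[0.61899188 0.21335203 0.12369864]
top groove 0.91 [244.1 241.7]
top post_top 0.82 [240.4 242.7]
top post_top 0.29 [230.8 283.6]
top ring_centre 0.81 [239.9 238.6]
top ring_centre 0.23 [237.  270.8]
pred ring [241.07559801 238.71366095] post top .111 [242.14369109 241.07927463]
scene groove 0.92 [359.2 191. ]
scene groove 0.27 [250.7 214.4]
scene post_top 0.68 [364.6 184.7]
scene ring_centre 0.71 [361.5 184.4]
scene ring_centre 0.3 [352.6 279.3]
pred ring [364.02675541 181.3660389 ] post top .111 [361.91491177 185.66109844]
t 25.35 tcp [0.5054 0.2284 0.125 ] yaw -0.1379 tilt 0.0334 F [-0.24 -0.17 -0.81] gap 38.0mm
[0.61827149 0.21359597 0.12436896]
```

View pics/b_top.png

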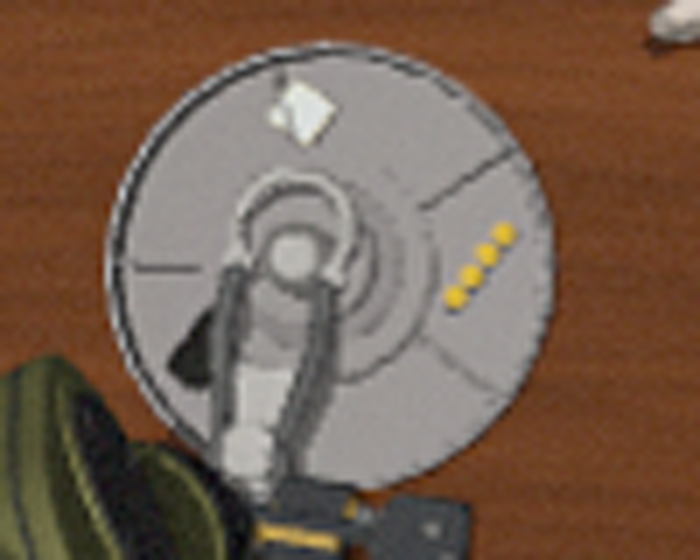

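View pics/b_scene.png

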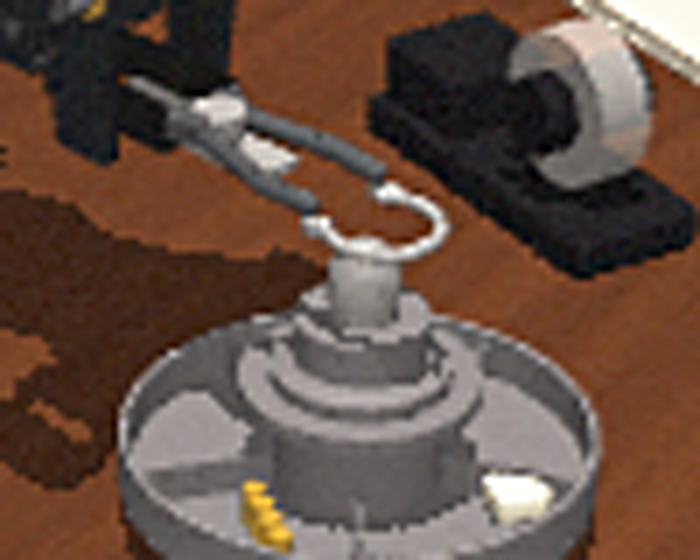

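```bash
cat > ov.py <<'E'
import sys
from fit import *
def overlay(n,f,box,s,items,out):
    im,d,c=load(n,f);x0,y0,x1,y1=box
    a=cv2.resize(im[y0:y1,x0:x1],None,fx=s,fy=s,interpolation=2)
    for (x,y,z,r,col) in items:
        p=(circ(c,x,y,z,r,60)-[x0,y0]+.5)*s-.5
        cv2.polylines(a,[np.round(p*8).astype(np.int32)],True,col,1,cv2.LINE_AA,3)
    save(out,a)
E
python3 - <<'E'
from ov import *
_,_,c=load("top","b_top");f=lambda u,v:(200+(u+.5)/7-.5,205+(v+.5)/7-.5)
print("top ring",atz(c,f(293,230),.124),"post",atz(c,f(297,254.5),.111))
_,_,c2=load("scene","b_scene");g=lambda u,v:(310+(u+.5)/7-.5,150+(v+.5)/7-.5)
print("scene ring",atz(c2,g(380,221),.124),"post",atz(c2,g(364,245),.111))
R=(255,0,0);G=(0,255,0);B=(0,0,255)
rx,ry=ringpos()[:2]
for n,b,box in(("top","b_top",(200,205,300,285)),("scene","b_scene",(310,150,410,230))):
    overlay(n,b,box,7,[(.613,.213,.111,.008,R),(.613,.213,.085,.024,R),(.613,.213,.038,.085,R),(rx,ry,.124,.019,G)],"ov_"+b+".png")
E
```

```text
top ring [0.62131318 0.21275171 0.124     ] post [0.61336714 0.21337324 0.111     ]
scene ring [0.61696135 0.21476505 0.124     ] post [0.60930336 0.21675952 0.111     ]
```

View pics/ov_b_top.png

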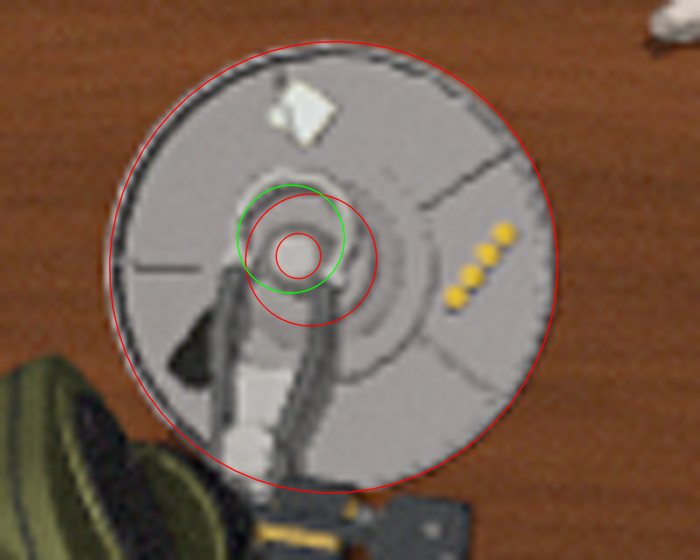

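View pics/ov_b_scene.png

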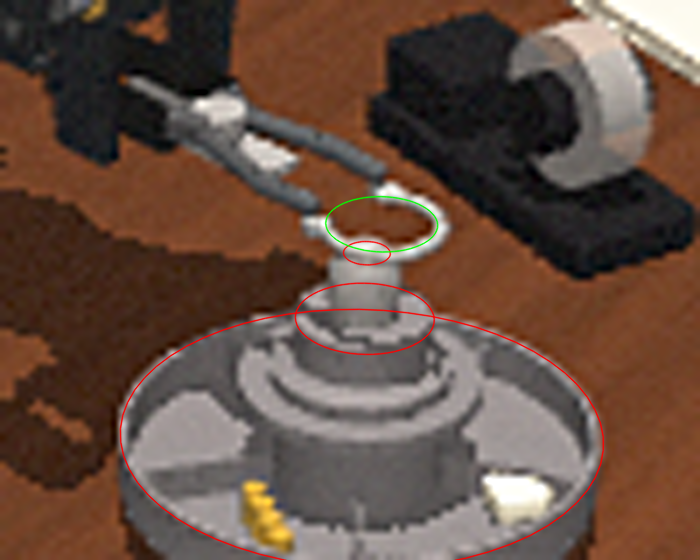

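Both views put the ring 7–8 mm beyond the post in x and about 1 mm short in y. The pliers sit about 2 mm further forward in the fingers than assumed. I correct sideways first, still above the post.

```bash
sed -i 's/^L=.*/L=np.array([.1162,-.0003,-.0016])/' h.py
python3 - <<'E'
from h import *
r=ringpos();print(r);dmove(np.array([.613,.213,.118])-r,4)
E
```

```text
[0.62057984 0.21277109 0.12433603]
per row units [-0.046  0.004  0.041]
```

Call:
step_arm(
  motion=[
    {"x":-0.046,"y":0,"z":0.04,"roll":0,"jaw":20},
    {"x":-0.046,"y":0,"z":0.04,"roll":0,"jaw":20},
    {"x":-0.046,"y":0,"z":0.04,"roll":0,"jaw":20},
    {"x":-0.046,"y":0,"z":0.04,"roll":0,"jaw":20},
    {"x":0,"y":0,"z":0,"roll":0,"jaw":20},
    {"x":0,"y":0,"z":0,"roll":0,"jaw":20},
    {"x":0,"y":0,"z":0,"roll":0,"jaw":20},
    {"x":0,"y":0,"z":0,"roll":0,"jaw":20},
  ],
)

```text
time_s: 26.35
tcp_pos: [0.4973, 0.2294, 0.1185]
eef_rot: [3.108, -0.214, -0.033]
force: [-0.0, 0.5, -1.8]
finger_gap: 0.426
```

Run:
```python
from ov import *
st();r=ringpos();print(r)
for n in("top","scene"):
    c=robot.calibration(n);im,d=robot.read_camera(n);np.savez("pics/e_%s.npz"%n,im=im,d=d,R=c["R"],t=c["t"])
R=(255,0,0);G=(0,255,0)
rx,ry,rz=r
overlay("top","e_top",(215,215,275,275),10,[(.613,.213,.111,.008,R),(rx,ry,rz,.0215,G)],"ov_e_top.png")
overlay("scene","e_scene",(330,155,390,215),10,[(.609,.2168,.111,.008,R),(rx-.004,ry+.0035,rz,.0215,G)],"ov_e_scene.png")
st();print(ringpos())
```

```text
t 26.35 tcp [0.4973 0.2294 0.1185] yaw -0.1376 tilt 0.0334 F [-0.02  0.54 -1.77] gap 37.5mm
[0.61247161 0.21376178 0.11780798]
t 26.45 tcp [0.4973 0.2294 0.1185] yaw -0.1376 tilt 0.0334 F [-0.19  0.22 -0.12] gap 37.8mm
[0.61244647 0.21377988 0.11779495]
```

View pics/ov_e_top.png

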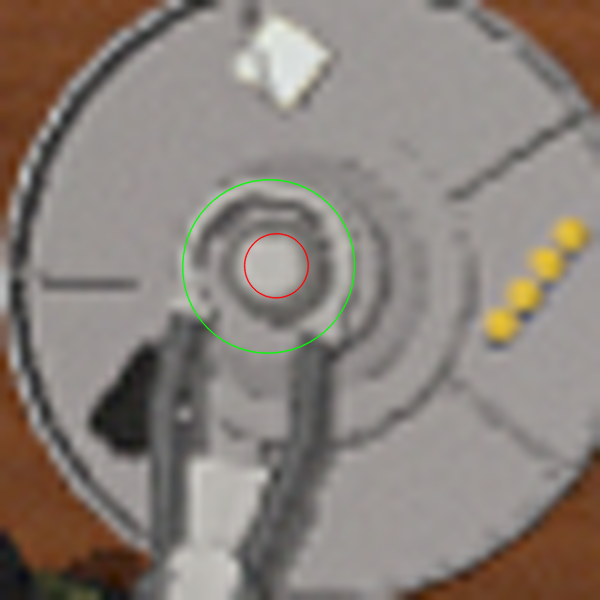

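View pics/ov_e_scene.png

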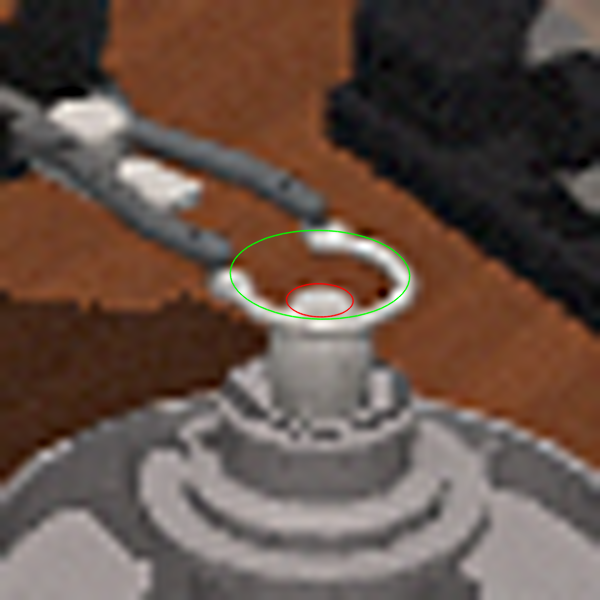

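Run:
```python
from h import *
r=ringpos();dmove(np.array([.6128,.2131,.101])-r,7)
```

```text
per row units [0.003 0.001 0.06 ]
```

Call:
step_arm(
  motion=[
    {"x":0.003,"y":0.002,"z":0.06,"roll":0,"jaw":20},
    {"x":0.003,"y":0.002,"z":0.06,"roll":0,"jaw":20},
    {"x":0.003,"y":0.002,"z":0.06,"roll":0,"jaw":20},
    {"x":0.003,"y":0.002,"z":0.06,"roll":0,"jaw":20},
    {"x":0.003,"y":0.002,"z":0.06,"roll":0,"jaw":20},
    {"x":0.003,"y":0,"z":0.06,"roll":0,"jaw":20},
    {"x":0.003,"y":0,"z":0.06,"roll":0,"jaw":20},
    {"x":0,"y":0,"z":0,"roll":0,"jaw":20},
  ],
)

```text
time_s: 27.45
tcp_pos: [0.4976, 0.2283, 0.1002]
eef_rot: [3.108, -0.214, -0.034]
force: [0.7, -0.1, -1.5]
finger_gap: 0.429
```

Run:
```python
from ov import *
st();r=ringpos();print(r)
for n in("top","scene"):
    c=robot.calibration(n);im,d=robot.read_camera(n);np.savez("pics/f_%s.npz"%n,im=im,d=d,R=c["R"],t=c["t"])
overlay("top","f_top",(215,215,275,275),10,[],"ov_f_top.png")
overlay("scene","f_scene",(330,155,390,215),10,[],"ov_f_scene.png")
st();print(ringpos());dmove(np.array([.6130,.2131,.0895])-ringpos(),6)
```

```text
t 27.45 tcp [0.4976 0.2283 0.1002] yaw -0.1377 tilt 0.0338 F [ 0.69 -0.07 -1.54] gap 37.8mm
[0.61278644 0.21270799 0.09952115]
t 27.55 tcp [0.4978 0.2284 0.1004] yaw -0.1377 tilt 0.0334 F [ 0.54 -0.66 -1.11] gap 37.9mm
[0.61291336 0.212795   0.09976814]
per row units [ 0.001 -0.002  0.043]
```

View pics/ov_f_top.png

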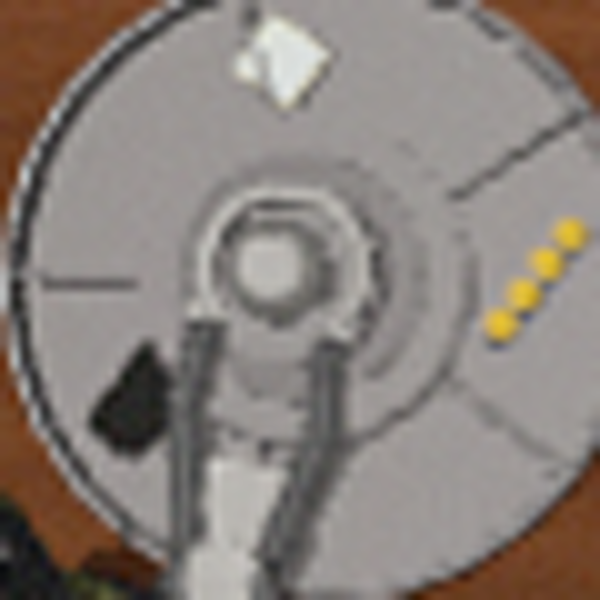

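View pics/ov_f_scene.png

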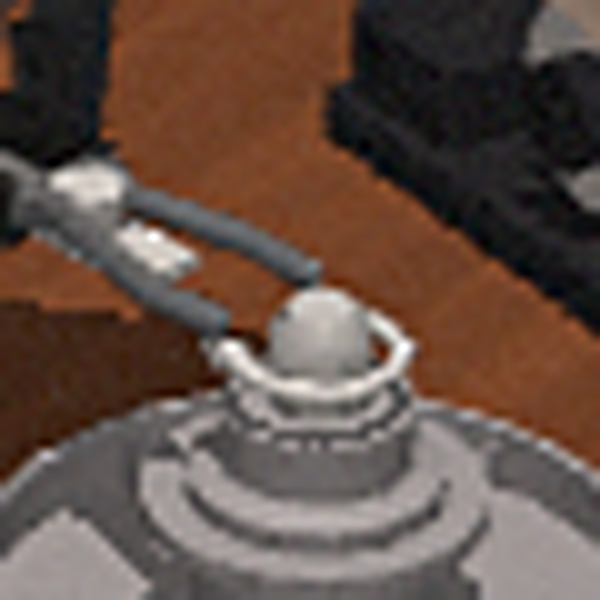

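The ring is around the post without contact. The top view (ring centre column about 285, post about 277 after parallax) and the scene view agree it should go about 1.5 mm to +y, so I include that in the final lowering.

Run:
```python
from h import *
dmove(np.array([.6132,.2144,.0895])-ringpos(),6)
```

```text
per row units [ 0.001 -0.008  0.043]
```

Call:
step_arm(
  motion=[
    {"x":0,"y":-0.012,"z":0,"roll":0,"jaw":20},
    {"x":0,"y":-0.012,"z":0.03,"roll":0,"jaw":20},
    {"x":0,"y":-0.01,"z":0.04,"roll":0,"jaw":20},
    {"x":0,"y":-0.006,"z":0.05,"roll":0,"jaw":20},
    {"x":0,"y":0,"z":0.05,"roll":0,"jaw":20},
    {"x":0,"y":0,"z":0.05,"roll":0,"jaw":20},
    {"x":0,"y":0,"z":0.02,"roll":0,"jaw":20},
    {"x":0,"y":0,"z":0,"roll":0,"jaw":20},
  ],
)

```text
time_s: 28.55
tcp_pos: [0.4978, 0.2299, 0.0902]
eef_rot: [3.108, -0.214, -0.033]
force: [-0.0, -0.2, -1.4]
finger_gap: 0.431
```

Run:
```python
from ov import *
st();r=ringpos();print(r)
for n in("top","scene"):
    c=robot.calibration(n);im,d=robot.read_camera(n);np.savez("pics/g_%s.npz"%n,im=im,d=d,R=c["R"],t=c["t"])
G=(0,255,0);R=(255,0,0)
overlay("top","g_top",(215,215,275,275),10,[(.613,.213,.111,.008,R),(.613,.213,.089,.0215,G)],"ov_g_top.png")
overlay("scene","g_scene",(330,155,390,215),10,[(.609,.2168,.111,.008,R),(.609,.2168,.089,.0215,G)],"ov_g_scene.png")
st();print(ringpos())
```

```text
t 28.55 tcp [0.4978 0.2299 0.0902] yaw -0.1377 tilt 0.0332 F [-0.04 -0.16 -1.44] gap 37.9mm
[0.61299475 0.21427554 0.08952774]
t 28.65 tcp [0.4979 0.2299 0.0903] yaw -0.1377 tilt 0.0331 F [-0.26 -0.68 -1.34] gap 37.5mm
[0.61301486 0.21433461 0.08963415]
```

View pics/ov_g_top.png

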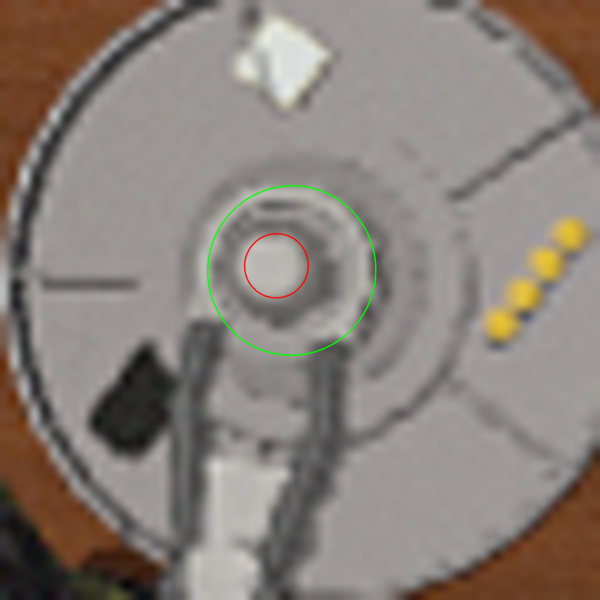

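View pics/ov_g_scene.png

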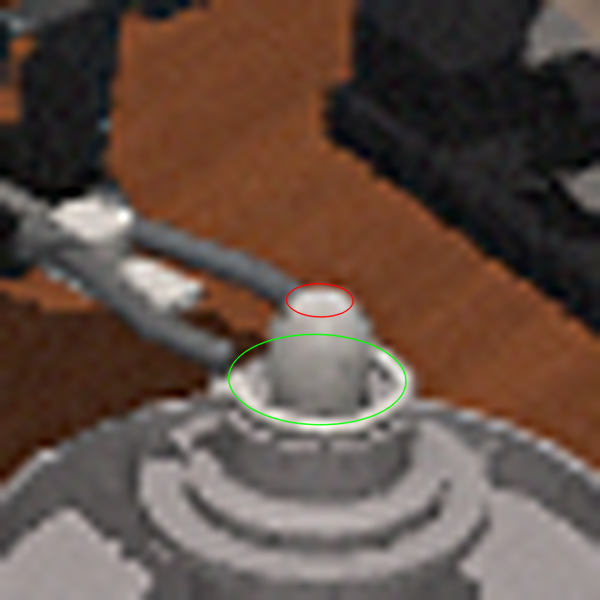

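The ring encircles the post at groove height and is level. The vertical force (-1.4 N) is the same as in free air, so it isn't leaning on the hub. I check the lid once more and hand in.

Run:
```python
from h import *
im,d=robot.read_camera("scene");save("z.png",cv2.resize(im[120:320,180:480],None,fx=2.5,fy=2.5))
st();print(ringpos());print(robot.hand_in());st()
```

```text
t 28.70 tcp [0.4979 0.23   0.0903] yaw -0.1376 tilt 0.0329 F [ 0.46  0.99 -0.87] gap 37.7mm
[0.61306181 0.21435051 0.08968343]
the job is handed in; nothing more can be done
None
the job is handed in; nothing more can be done
```

View pics/z.png

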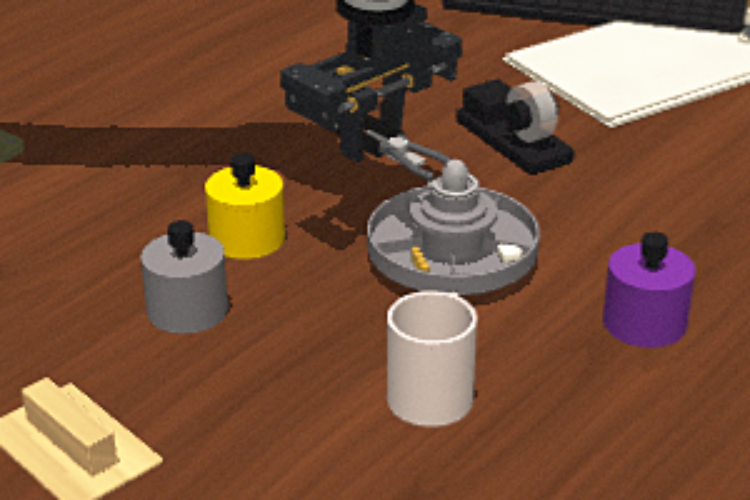

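I set the grey lid on the bare desk, spread the ring and lowered it to the groove. I handed in at 28.7 s still holding the pliers; the hand-in reports no verdict.

**Lid:** It stands upright and let go at about (0.465, -0.01), roughly 0.27 m from the post. The final picture shows it at (185,280).

**Ring:** By arm pose it is at (0.613, 0.214, 0.0897), against a groove at about (0.613, 0.213, 0.089). The last pictures show it encircling the post.

**Grip:** The pliers are held at 40 N with a 37.7 mm reading, so fully squeezed (the same gauge read 23.2 mm on the 24 mm knob). The tool's tilt is 0.033 rad.

**Force:** The vertical force is about -1 N, the same as in free air, so the ring isn't leaning on the hub.

**Disagreements between checks:**
- The ring sat about 2 mm further forward than I first worked out from the pick-up. I corrected this from the pictures before lowering.
- The scene camera places the post about 4 mm from the top camera's estimate. It also suggests the ring is up to about 2 mm lower than the arm pose gives; with no contact felt on the hub, it should still be within the height limit.

The mug, tape stand, and yellow and purple lids were never touched. The stapler was not in the last crop, but nothing went near it.

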